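Restock the bench case and shut its flap gently

ROBOT

A 6-joint arm with a two-finger parallel gripper is mounted at the origin on the work surface. World frame = base frame: x ahead of the robot, y to its left, z up, the work surface at z = 0. Lengths are in mm, angles in degrees, forces in N, time in s.
With the tool pointing down it reaches from about 425 to 1125 mm from the base axis. Payload 14.9 kg.
Tool frame: the origin (TCP) lies between the finger pads; the fingertips stand 25 mm ahead of it and the grasp point (between the pads) lies 6 mm ahead of it; z points along the fingers, y is the direction in which the jaws open and shut (so a half turn about z gives the same grasp; the last joint's range is limited). The gripper opens to 91 mm and grips with 3 to 60 N. Pads are 32 mm wide; open, the fingers measure 118 mm over their backs; the gripper's body (76 mm by 178 mm) begins 60 mm behind the grasp point.
Start: joints at [-69.46, 21.709, 99.362, -0, 58.929, -1.908], TCP at [267.294, -646.972, 238.932] pointing down, gripper open.
Joint ranges: [-158.91, 158.91], [-42.39, 125.64], [0.06, 152.35], [-60.88, 240.88], [17.5, 164.5], [-176.32, 176.32]. Speed limits (degrees/s): [108.29, 108.29, 136.94, 180, 180, 180].

INTERFACE

Orientations are given as a 3x3 rotation matrix whose columns are the frame's x, y, z axes.
In Python, from plant import arm gives the robot as it stands.
- The arm moves only by the tool move_arm, never from a script. Its argument "motion" is a list of rows, each an object of numbers: "jaw": the opening, from -1 (shut) to 1 (fully open); "dx", "dy", "dz": the shift along the tool's x, y, z in cm; "wx", "wy", "wz": the turn, a rotation vector about the tool's x, y, z in rad. A call has exactly 10 rows; each row is the pose to reach, as a shift and turn from the pose commanded when the call began, along the tool's axes at that moment; what a row does not reach only later rows make up. A row lasts 1/8 s, in which the tool goes at most 62.5 mm and 10.7 degrees, less where a joint would pass 70% of its speed; a pose out of reach is approached as far as the arm can. A call with a gripper value outside its range is refused whole. The fingers move at their own pace and stop on an object; "squeeze" is the grip in N (left out, the last holds). Time passes only in rows, so rows that repeat a pose let the fingers close, or fill a call up. It gives the time, the measured TCP pose, the force and the opening at its end, in the units of the state.
- arm.read_state(): the state, without advancing time (a new reading comes with each control period).
- arm.read_camera(name): name is "side" or "top"; returns (picture, depth): 480x640x3 uint8, blue, green, red; 480x640 float32, mm along the optical axis (not along the pixel's ray), 0 where there is no reading.
- arm.camera_params(name): a dict with "intrinsics" (3x3 intrinsics, pixels), "dist" ([k1, k2, p1, p2, k3] as OpenCV has them; the pictures are not rectified), "T" (4x4, takes a point from camera to world coordinates). Camera axes: x right, y down, z forward; pixel columns grow to the right and rows downward; lengths in mm; the calibration is good to about 2 mm. A picture is of the moment at which its call begins. camera_params takes no time and is no camera call.
- arm.hand_in(): hands the job in, once; it reports no verdict.
The state is a dict: "t": time; "q": joint angles; "qd": joint speeds; "joint_torque": joint torques, N m; "tool_pos": TCP position; "tool_rot": TCP orientation; "force": force on the tool from outside, world axes, zero at the start; "moment": the same for the moment, N m; "width": finger opening in mm.
Only numpy, scipy, OpenCV 4.12 (cv2) and the standard library are available. Lean on these libraries where they do the work, as an engineer would, in place of code of your own. Each camera call takes 0.05 s, during which the arm holds its last target.

TASK

Restock the flap-topped case: lift the empty tray out of it and stand it centrally on the yellow pad, then set the tray of orange parts down inside the case, level and without dropping it. Then take the flap by its bar, swing it up past vertical and lower it gently until it is fully shut, never letting it fall, and let go. Leave the tray of blue parts and the other things on the bench where they are.

Things in the scene. Friction and masses are not known exactly. Their poses are not given: they have to be found in the camera images.
- case_floor (a point): centre of the inner floor of the fixed grey steel case, 5 mm above the bench. Case: outside 130 x 170 mm (its x, y), rim 112 mm above the bench, walls and floor 5 mm, so the open well is 120 x 160 mm. Its x axis points towards the hinge side, its y axis runs along the hinge; z up. Two rubber-topped rest posts (18 mm square, 113 mm high) stand at x = +165 mm, y = +-65 mm, each joined to the case by a strip 8 mm high.
- case_hinge (a point): middle of the flap's hinge line, at the case's x = +65 mm, 117 mm above the bench; axes as the case's, the hinge runs along y
- flap (a joint): angle of the teal flap: 0 = shut, lying level on the case's rim; pi/2 = upright; pi = folded right back, level, on the rest posts, where it starts. Flap about 0.32 kg (varies by a fifth) with a lightly damped hinge: let go anywhere else it falls shut or open, and even from 30 mm (at the bar) above shut it lands too hard. At angle q the bar is at 175 mm x (-cos q along the case's x, sin q up) from the hinge.
- flap_bar (a point): middle of the flap's round steel bar, 12 mm thick, 120 mm long along the hinge direction, held beyond the flap's free edge by two arms (108 mm clear between them, 39 mm clear between bar and flap edge); 175 mm from the hinge line. The origin turns with the flap. The round bar may turn between the fingers.
- empty_mid (a point): the empty tray, starting inside the case: centre, 44 mm above its underside. A grey open tray 80 x 120 x 40 mm (x, y, z; walls and floor 3 mm) with an upright black carrying grip along its middle: 12 mm thick across x, 70 mm long along y, top 88 mm above the tray's underside; about 0.16 kg; z up
- full_mid (a point): the tray holding orange parts: centre, 44 mm above its underside. A grey open tray 80 x 120 x 40 mm (x, y, z; walls and floor 3 mm) with an upright black carrying grip along its middle: 12 mm thick across x, 70 mm long along y, top 88 mm above the tray's underside; about 0.4 kg, parts fill it to at most 30 mm high; z up
- other: the tray holding blue parts, to be left alone: origin at the centre of its underside; same tray: 80 x 120 mm, 88 mm high
- pad: fixed yellow pad 110 x 150 x 4 mm (x, y, z) lying on the bench; origin at the centre of its underside
- bottle: tall grey bottle, 56 mm diameter, 190 mm high, near the case; origin at the centre of its underside; leave alone
- roll: brown cardboard ring 84 mm diameter, 50 mm high, under the opened flap; origin at the centre of its underside; leave alone
- cutters: hand cutters with orange handles, 130 mm long, 16 mm high, lying on the bench; origin near the pivot; leave alone
- mug: blue mug, 76 mm diameter, 90 mm high; origin at the centre of its underside; leave alone
Things that resemble listed ones, but are neither listed nor needed, are in the scene too. What is shaped like the part that bears empty_mid but turquoise is not meant.

How it is judged:
By the outcome, as a careful person would: the job done as asked, in the order asked, and still so for the second after the job is handed in, with the robot touching nothing.
It also fails if it takes over 72 s, if anything falls off the work surface, if the arm or the gripper's body presses on something with over 40 N, if the wrist force passes 120 N, or if a joint passes its speed limit or range.

## Working session

There is one attempt and no reset: what is moved stays moved. The work goes in short steps, Python scripts to look and compute and a tool call to move; the robot and the scene stay as the last step left them, time stands still between calls to the robot, and variables do not carry over. Pictures are saved under pics/ and viewed, and the job is handed in when it is done.

Besides the shell and the picture viewer there is one more tool, called as name(argument=value, ...) on one line, values as JSON. move_arm: Moves the arm, as the interface text tells. Its arguments: {"type":"object","properties":{"motion":{"type":"array"},"squeeze":{"type":"number"}},"required":["motion"]}

```bash
ls; mkdir -p pics; python3 - <<'E'
from plant import arm
import cv2,numpy as np
s=arm.read_state(); print(s)
for n in("side","top"):
    p,d=arm.read_camera(n); cv2.imwrite(f"pics/{n}0.png",p); np.save(f"{n}0.npy",d)
    print(arm.camera_params(n))
E
```

```text
pics
{'t': 0.0, 'q': array([-6.94606827e+01,  2.17409323e+01,  9.93948884e+01, -1.41966641e-03,
        5.89286846e+01, -1.91040179e+00]), 'qd': array([-0.02623072,  0.06196818, -0.01614336,  0.1006816 ,  0.00717814,
        0.05082712]), 'joint_torque': array([-1.23093541e-03, -7.63719893e+01, -4.34361291e+01,  6.50103553e-02,
        4.24791360e-02, -5.20395724e-05]), 'tool_pos': array([ 267.14436236, -646.62269136,  238.26496838]), 'tool_rot': array([[ 9.24210122e-01,  3.81884115e-01, -4.14871602e-04],
       [ 3.81884340e-01, -9.24209530e-01,  1.04681765e-03],
       [ 1.63347437e-05, -1.12591244e-03, -9.99999366e-01]]), 'force': array([-0.09590177, -0.26905562, -0.50948947]), 'moment': array([-0.03746311, -0.00087401, -0.066029  ]), 'width': 91.22191889278808}
{'intrinsics': array([[573.82738546,   0.        , 318.66018203],
       [  0.        , 573.82738546, 237.26881375],
       [  0.        ,   0.        ,   1.        ]]), 'dist': array([-0.13897072,  0.        ,  0.        ,  0.        ,  0.        ]), 'T': array([[-8.83934420e-01, -2.71212237e-01,  3.80925010e-01,
        
[... 173 characters left out ...]
49175161e+02],
       [ 0.00000000e+00,  0.00000000e+00,  0.00000000e+00,
         1.00000000e+00]])}
{'intrinsics': array([[539.77555429,   0.        , 325.65399666],
       [  0.        , 539.77555429, 232.68176594],
       [  0.        ,   0.        ,   1.        ]]), 'dist': array([-0.11175408,  0.        ,  0.        ,  0.        ,  0.        ]), 'T': array([[-2.69171250e-02, -9.97400140e-01,  6.68463030e-02,
         4.55779046e+02],
       [-9.99637142e-01,  2.69255034e-02, -7.75765427e-04,
         2.14546500e+01],
       [-1.02612181e-03, -6.68429286e-02, -9.97762983e-01,
         1.21842072e+03],
       [ 0.00000000e+00,  0.00000000e+00,  0.00000000e+00,
         1.00000000e+00]])}
```

View pics/top0.png

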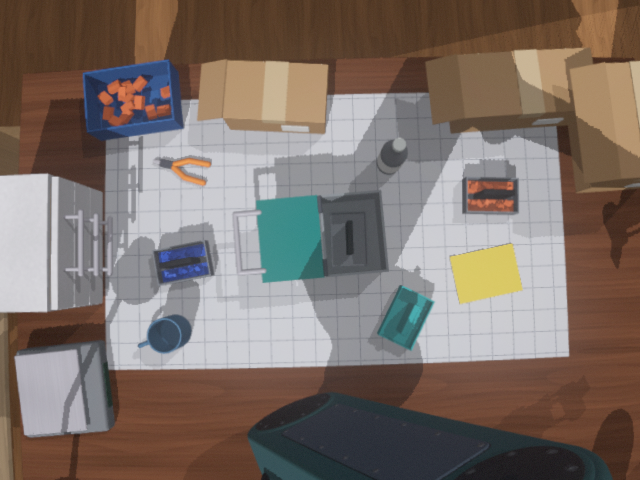

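View pics/side0.png

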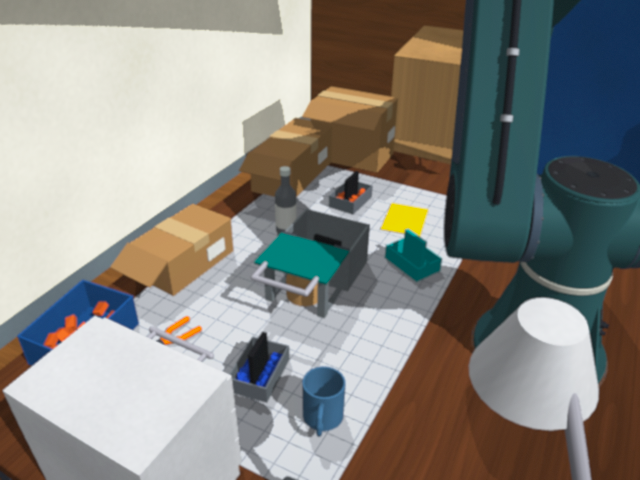

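Top view: the case well with the black grip of the grey tray is at (349,238), and the hinge is at about (322,235). The open flap and bar run left to (240,240).

Candidates for the empty tray:
- The grey tray in the case (349,238), which I choose by the description.
- The turquoise look-alike (405,317), not meant.

Candidates for the tray of orange parts:
- The grey tray of orange parts (491,195), which I choose by the description.
- The blue crate of orange parts (133,97), not meant.
- The blue-parts tray (183,262), not meant.

The pad is at (486,273).

```bash
cat > h.py <<'E'
import numpy as np,cv2
from plant import arm
P={n:arm.camera_params(n) for n in("side","top")}
def ray(n,uv):
    p=P[n]; x=cv2.undistortPoints(np.array(uv,float).reshape(-1,1,2),p["intrinsics"],p["dist"]).reshape(-1,2)
    d=np.c_[x,np.ones(len(x))]@p["T"][:3,:3].T
    return p["T"][:3,3],d   # d per unit optical depth
def plane(n,uv,z):
    o,d=ray(n,uv); return o+d*((z-o[2])/d[:,2])[:,None]
def cloud(n,depth):
    v,u=np.mgrid[0:480,0:640]; o,d=ray(n,np.c_[u.ravel(),v.ravel()])
    return (o+d*depth.reshape(-1,1)).reshape(480,640,3)
def proj(n,X):
    p=P[n];T=np.linalg.inv(p["T"]); r,_=cv2.Rodrigues(T[:3,:3])
    return cv2.projectPoints(np.array(X,float).reshape(-1,1,3),r,T[:3,3],p["intrinsics"],p["dist"])[0].reshape(-1,2)
def biggest(mask):
    c=cv2.findContours(mask.astype(np.uint8),cv2.RETR_EXTERNAL,cv2.CHAIN_APPROX_NONE)[0]
    return max(c,key=cv2.contourArea)
E
python3 - <<'E'
from h import *
im=cv2.imread("pics/top0.png"); d=np.load("top0.npy"); C=cloud("top",d)
for (u,v) in [(349,238),(491,195),(491,190),(486,273),(405,317),(392,155),(398,143),(290,240),(239,240),(250,213),(250,269),(380,230),(335,210),(600,350),(324,300),(325,198),(327,276)]:
    print((u,v),np.round(C[v,u]),im[v,u])
a=cv2.resize(im[170:370,220:420],(600,600),interpolation=cv2.INTER_CUBIC)
b=cv2.resize(im[130:310,430:560],(433,600),interpolation=cv2.INTER_CUBIC)
cv2.imwrite("pics/cropA.png",a);cv2.imwrite("pics/cropB.png",b)
s=cv2.imread("pics/side0.png");cv2.imwrite("pics/cropC.png",cv2.resize(s[150:330,230:460],(800,626))[:600])
E
```

```text
(349, 238) [519. -28.  92.] [50 50 47]
(491, 195) [ 456.   21. 1218.] [58 56 60]
(491, 190) [ 613. -335.   87.] [64 62 66]
(486, 273) [ 436. -341.    1.] [102 201 218]
(405, 317) [ 347. -146.   46.] [87 85 53]
(392, 155) [ 683. -119.  137.] [78 76 73]
(398, 143) [ 696. -125.  187.] [164 164 160]
(290, 240) [516.  94. 118.] [138 142  59]
(239, 240) [519. 199. 114.] [155 149 148]
(250, 213) [574. 174. 121.] [203 195 197]
(250, 269) [459. 177. 120.] [143 137 138]
(380, 230) [535. -96.  70.] [75 71 69]
(335, 210) [588.  -2.  -0.] [88 85 81]
(600, 350) [ 248. -606.    0.] [ 50  65 100]
(324, 300) [386.  28.  -3.] [152 148 147]
(325, 198) [605.  20.  87.] [114 110 105]
(327, 276) [441.  20. 109.] [101  98  93]
```

View pics/cropA.png

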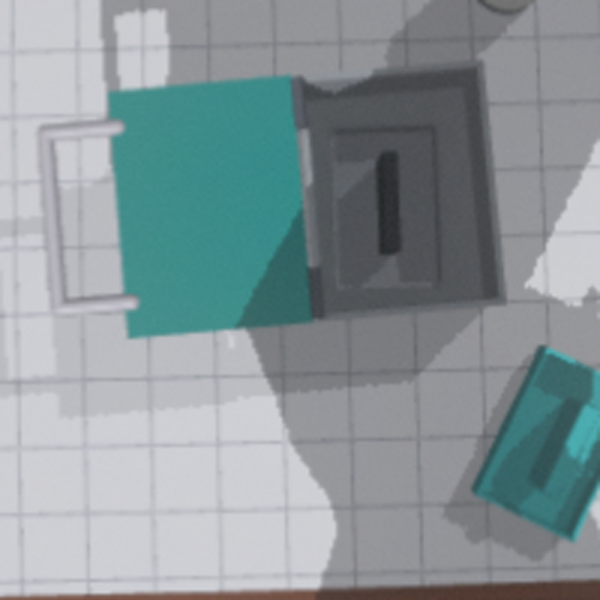

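View pics/cropB.png

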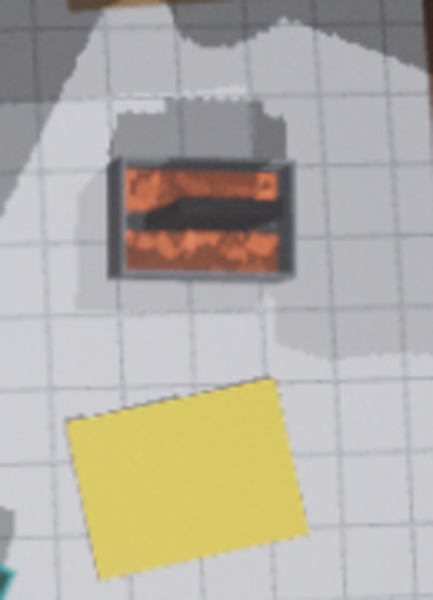

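View pics/cropC.png

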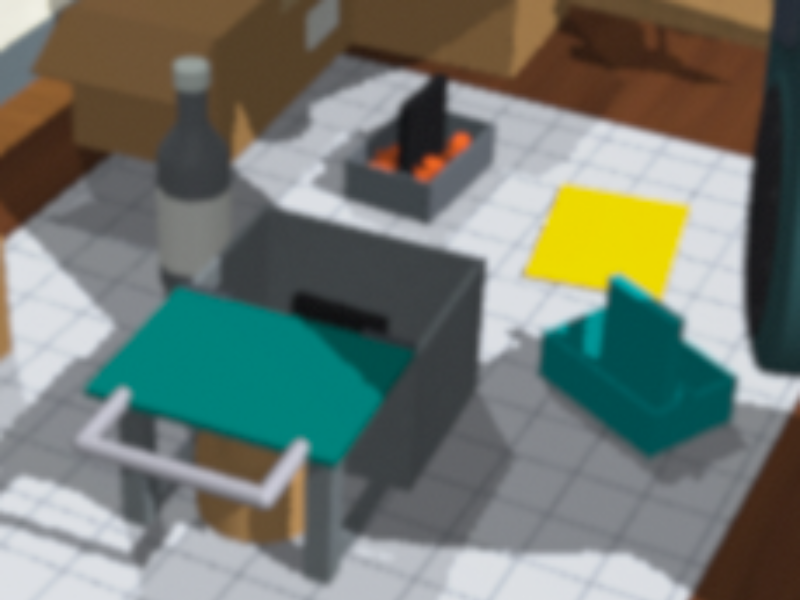

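The crops confirm the choices. The grey tray with a black grip is in the case at crop (388,203), which is full (349,238). The grey orange-parts tray is at full (491,195). Next I measure poses.

```bash
cat > meas.py <<'E'
from h import *
def rect(pts): 
    r=cv2.minAreaRect(pts[:,:2].astype(np.float32)); return np.round(r[0],1),np.round(r[1],1),round(r[2],2)
if __name__=="__main__":
    im=cv2.imread("pics/top0.png"); d=np.load("top0.npy"); C=cloud("top",d)
    hsv=cv2.cvtColor(im,cv2.COLOR_BGR2HSV)
    v,u=np.mgrid[0:480,0:640]
    def box(a,b,c,e): return (u>=a)&(u<=b)&(v>=c)&(v<=e)
    def ct(mask,z,name):
        c=biggest(mask); P3=plane("top",c.reshape(-1,2),z); print(name,rect(P3),"n",int(cv2.contourArea(c)), "zmed",np.round(np.nanmedian(C[mask][:,2]),1))
    teal=cv2.inRange(hsv,(80,90,60),(95,255,255))>0
    ct(teal&box(240,332,185,290),119,"flap(170?)")
    ct(cv2.inRange(hsv,(22,90,120),(35,255,255))>0,4,"pad 110x150")
    # case rim points by height
    Z=C[...,2]; ok=d>0
    ct(ok&(abs(Z-112)<5)&box(318,392,185,285),112,"rim")
    # grips: dark & height
    ct(ok&(Z>80)&(Z<105)&box(338,360,210,265),93,"grip empty")
    ct(ok&(Z>70)&(Z<100)&box(455,525,165,225),88,"grip full")
    ct(ok&(Z>25)&(Z<55)&box(455,525,165,225),40,"tray full rim")
    ct(ok&(Z>20)&(Z<60)&box(330,375,200,275),45,"tray empty rim")
    ct(ok&(Z>100)&box(225,246,195,290),120,"bar")
    ct(ok&(Z>100)&box(225,272,195,290)&(hsv[...,1]<60),120,"bar+arms")
    ct(ok&(Z>20)&box(370,415,130,185),100,"bottle")
    for nm,b,zz in(("bottle",(370,415,130,185),20),("rimZ",(318,392,185,285),100)):
        m=ok&(Z>zz)&box(*b); p=C[m]; print(nm,len(p),rect(p),np.percentile(p,[1,50,99],axis=0).round(1))
E
python3 meas.py
python3 - <<'E'
from h import *
im=cv2.imread("pics/side0.png"); d=np.load("side0.npy"); C=cloud("side",d)
# stats of side cloud
for uv in [(330,190),(351,182),(404,219),(286,170),(300,250),(290,285)]: print(uv,C[uv[1],uv[0]].round())
m=(d>0)&(abs(C[...,0]-680)<60)&(abs(C[...,1]+110)<60)&(C[...,2]>30)
p=C[m];print(np.percentile(p,[1,50,99],axis=0).round())
for z0 in (30,60,90,120,150,180):
    q=p[(abs(p[:,2]-z0)<10)]; print(z0,len(q),np.percentile(q,[2,98],axis=0).round()[:,:2].tolist() if len(q) else '')
E
```

```text
flap(170?) (array([520. ,  94.3]), array([167.9, 125.6]), 3.56) n 4811 zmed 118.1
pad 110x150 (array([ 435.7, -340.1]), array([108.4, 148.6]), 10.15) n 2948 zmed 1.8
rim (array([528.4, -36.9]), array([169.7, 128.1]), 3.57) n 272 zmed 110.4
grip empty (array([521.9, -29. ]), array([69.3, 12.3]), 0.51) n 156 zmed 90.4
grip full (array([ 608.6, -349.8]), array([70.3, 12.9]), 88.75) n 175 zmed 84.7
tray full rim (array([ 609.6, -350.8]), array([120.9,  80.3]), 87.35) n 1835 zmed 33.8
tray empty rim (array([521.8, -29.1]), array([120. ,  80.1]), 0.46) n 1930 zmed 42.0
bar (array([514.2, 198.1]), array([ 28.9, 132.9]), 89.1) n 383 zmed 120.0
bar+arms (array([513.2, 179.3]), array([135.4,  61. ]), 2.9) n 542 zmed 119.9
bottle (array([ 691.3, -124.9]), array([54.8, 81.2]), 51.45) n 746 zmed 123.9
bottle 790 (array([ 690.8, -124.4]), array([55.2, 47.9]), 59.06) [[ 666.9 -150.9   24.9]
 [ 683.6 -119.7  123.9]
 [ 715.3  -98.7  190.5]]
rimZ 1044 (array([528.1, -28.9]), array([170.4, 145.3]), 3.43) [[ 441.  -104.1  101. ]
 [ 512.4    9.9  111. ]
 [ 615.    38.   122.5]]
(330, 190) [ 696. -395.   -5.]
(351, 182) [ 603. -337.   74.]
(404, 219) [ 435. -337.    2.]
(286, 170) [ 687. -123.  187.]
(300, 250) [535.  76. 118.]
(290, 285) [537. 119.  48.]
[[ 665. -140.   33.]
 [ 685. -110.  102.]
 [ 714.  -96.  189.]]
30 49 [[672.0, -112.0], [714.0, -96.0]]
60 136 [[665.0, -140.0], [711.0, -96.0]]
90 142 [[665.0, -132.0], [711.0, -95.0]]
120 186 [[666.0, -141.0], [713.0, -98.0]]
150 69 [[680.0, -133.0], [702.0, -112.0]]
180 94 [[679.0, -136.0], [704.0, -112.0]]
```

```bash
cat > go.py <<'E'
import sys
from h import *
# usage: go.py x y z yaw(tool x axis, deg): prints full shift in cm and wz from the present measured pose
def delta(x,y,z,yaw,s=None):
    s=s or arm.read_state(); R=s["tool_rot"]; p=s["tool_pos"]
    sh=R.T@(np.array([x,y,z])-p)/10
    c,n=np.cos(np.radians(yaw)),np.sin(np.radians(yaw))
    Rt=np.array([[c,n,0],[n,-c,0],[0,0,-1]])
    rv=cv2.Rodrigues(R.T@Rt)[0].ravel()
    return sh,rv
if __name__=="__main__":
    s=arm.read_state()
    print("t",round(s["t"],2),"tcp",s["tool_pos"].round(1),"yaw",np.degrees(np.arctan2(s["tool_rot"][1,0],s["tool_rot"][0,0])).round(2),"z",s["tool_rot"][:,2].round(4),"F",s["force"].round(1),"w",round(s["width"],1),"q",s["q"].round(1))
    a=list(map(float,sys.argv[1:]))
    for i in range(0,len(a),4):
        sh,rv=delta(*a[i:i+4],s); print(a[i:i+4],"d(cm)",sh.round(2),"w",rv.round(4))
E
python3 go.py 522 -29 200 0.5
```

```text
t 0.1 tcp [ 267.2 -646.6  238.3] yaw 22.45 z [-4.e-04  9.e-04 -1.e+00] F [-0.3  0.4  0.6] w 91.2 q [-69.5  21.7  99.4  -0.   58.9  -1.9]
[522.0, -29.0, 200.0, 0.5] d(cm) [ 47.14 -47.35   3.88] w [-1.000e-03  2.000e-04  3.831e-01]
```

move_arm(motion=[{"jaw":0.1,"dx":1.5,"dy":-1.5,"dz":0.1,"wz":0.01},{"jaw":0.1,"dx":4.5,"dy":-4.5,"dz":0.3,"wz":0.03},{"jaw":0.1,"dx":8.5,"dy":-8.5,"dz":0.6,"wz":0.07},{"jaw":0.1,"dx":12.5,"dy":-12.5,"dz":1,"wz":0.1},{"jaw":0.1,"dx":16.5,"dy":-16.5,"dz":1.3,"wz":0.13},{"jaw":0.1,"dx":20.5,"dy":-20.5,"dz":1.6,"wz":0.17},{"jaw":0.1,"dx":24.5,"dy":-24.5,"dz":2,"wz":0.2},{"jaw":0.1,"dx":28.5,"dy":-28.5,"dz":2.3,"wz":0.23},{"jaw":0.1,"dx":32.5,"dy":-32.5,"dz":2.7,"wz":0.26},{"jaw":0.1,"dx":36,"dy":-36.1,"dz":3,"wz":0.3}], squeeze=30)

```text
invalid input at $.motion[0]: expected keys jaw, dx, dy, dz, wx, wy, wz
```

```bash
python3 go.py 522 -29 200 0.5 522 -29 150 0.5
```

```text
t 0.1 tcp [ 267.2 -646.6  238.3] yaw 22.45 z [-4.e-04  9.e-04 -1.e+00] F [-0.3  0.4  0.6] w 91.2 q [-69.5  21.7  99.4  -0.   58.9  -1.9]
[522.0, -29.0, 200.0, 0.5] d(cm) [ 47.14 -47.35   3.88] w [-1.000e-03  2.000e-04  3.831e-01]
[522.0, -29.0, 150.0, 0.5] d(cm) [ 47.14 -47.34   8.88] w [-1.000e-03  2.000e-04  3.831e-01]
```

All keys are needed in every row.

move_arm(motion=[{"jaw":0.1,"dx":1.5,"dy":-1.5,"dz":0.1,"wx":0,"wy":0,"wz":0.01},{"jaw":0.1,"dx":4.5,"dy":-4.5,"dz":0.3,"wx":0,"wy":0,"wz":0.03},{"jaw":0.1,"dx":8.5,"dy":-8.5,"dz":0.6,"wx":0,"wy":0,"wz":0.07},{"jaw":0.1,"dx":12.5,"dy":-12.5,"dz":1,"wx":0,"wy":0,"wz":0.1},{"jaw":0.1,"dx":16.5,"dy":-16.5,"dz":1.3,"wx":0,"wy":0,"wz":0.13},{"jaw":0.1,"dx":20.5,"dy":-20.5,"dz":1.6,"wx":0,"wy":0,"wz":0.17},{"jaw":0.1,"dx":24.5,"dy":-24.5,"dz":2,"wx":0,"wy":0,"wz":0.2},{"jaw":0.1,"dx":28.5,"dy":-28.5,"dz":2.3,"wx":0,"wy":0,"wz":0.23},{"jaw":0.1,"dx":32.5,"dy":-32.5,"dz":2.7,"wx":0,"wy":0,"wz":0.26},{"jaw":0.1,"dx":36,"dy":-36.1,"dz":3,"wx":0,"wy":0,"wz":0.3}], squeeze=30)

```text
t: 1.35
tool_pos: [462.0, -173.1, 208.7]
tool_rot: [[0.996, 0.091, -0.0], [0.091, -0.996, 0.0], [-0.0, -0.0, -1.0]]
force: [0.2, -0.8, 0.1]
width: 50.3
```

```bash
python3 go.py 522 -29 200 0.5 522 -29 150 0.5
```

```text
t 1.35 tcp [ 462.  -173.1  208.7] yaw 5.21 z [-1.e-04  1.e-04 -1.e+00] F [ 0.2 -0.8  0.1] w 50.3 q [-23.3   5.3 123.9   0.   50.8  61.5]
[522.0, -29.0, 200.0, 0.5] d(cm) [  7.29 -13.81   0.87] w [-0.0001  0.0001  0.0821]
[522.0, -29.0, 150.0, 0.5] d(cm) [  7.29 -13.81   5.87] w [-0.0001  0.0001  0.0821]
```

move_arm(motion=[{"jaw":0.1,"dx":2.3,"dy":-4.3,"dz":0.3,"wx":0,"wy":0,"wz":0.03},{"jaw":0.1,"dx":4.5,"dy":-8.5,"dz":0.6,"wx":0,"wy":0,"wz":0.05},{"jaw":0.1,"dx":6.3,"dy":-11.9,"dz":1,"wx":0,"wy":0,"wz":0.07},{"jaw":0.1,"dx":7,"dy":-13.3,"dz":2,"wx":0,"wy":0,"wz":0.08},{"jaw":0.1,"dx":7.3,"dy":-13.8,"dz":3.5,"wx":0,"wy":0,"wz":0.082},{"jaw":0.1,"dx":7.3,"dy":-13.8,"dz":5,"wx":0,"wy":0,"wz":0.082},{"jaw":0.1,"dx":7.3,"dy":-13.8,"dz":5.9,"wx":0,"wy":0,"wz":0.082},{"jaw":0.1,"dx":7.3,"dy":-13.8,"dz":7,"wx":0,"wy":0,"wz":0.082},{"jaw":0.1,"dx":7.3,"dy":-13.8,"dz":8,"wx":0,"wy":0,"wz":0.082},{"jaw":0.1,"dx":7.3,"dy":-13.8,"dz":8.2,"wx":0,"wy":0,"wz":0.082}])

```text
t: 2.6
tool_pos: [521.9, -31.9, 126.2]
tool_rot: [[1.0, 0.009, -0.001], [0.009, -1.0, 0.0], [-0.001, -0.0, -1.0]]
force: [-0.4, -0.0, 0.0]
width: 50.5
```

```bash
python3 go.py 522 -29 86 0.5; python3 - <<'E'
from h import *
p,d=arm.read_camera("side");cv2.imwrite("pics/s1.png",cv2.resize(p[130:310,230:460],(766,600)))
E
```

```text
t 2.6 tcp [521.9 -31.9 126.2] yaw 0.54 z [-1.e-03  1.e-04 -1.e+00] F [-0.4 -0.   0. ] w 50.5 q [ -6.1  15.9 122.3   0.   41.8  83.4]
[522.0, -29.0, 86.0, 0.5] d(cm) [ 0.02 -0.29  4.02] w [-0.0001  0.001   0.0007]
```

View pics/s1.png

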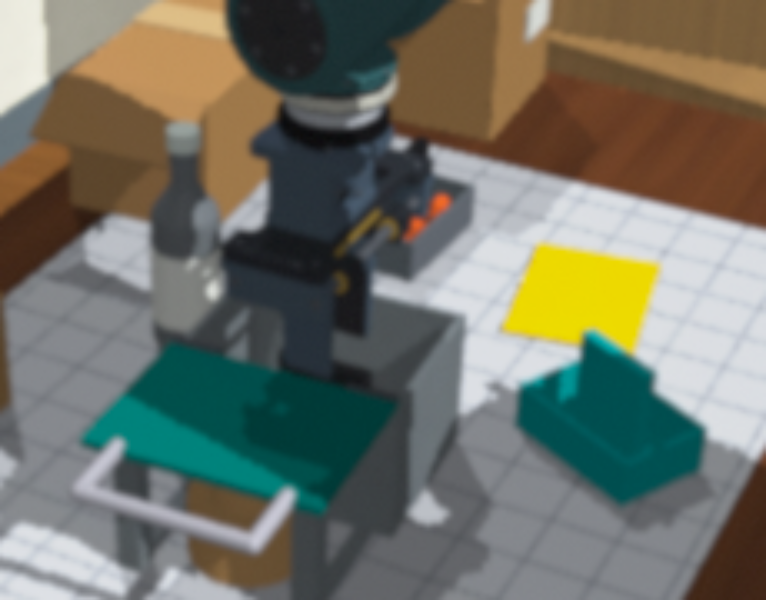

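The fingers straddle the case's grip, at about (335,370) in the crop, and the body is clear of the flap. I descend and close.

move_arm(motion=[{"jaw":0.1,"dx":0,"dy":-0.2,"dz":0.5,"wx":0,"wy":0,"wz":0},{"jaw":0.1,"dx":0,"dy":-0.3,"dz":1.4,"wx":0,"wy":0,"wz":0},{"jaw":0.1,"dx":0,"dy":-0.3,"dz":2.4,"wx":0,"wy":0,"wz":0},{"jaw":0.1,"dx":0,"dy":-0.3,"dz":3.4,"wx":0,"wy":0,"wz":0},{"jaw":0.1,"dx":0,"dy":-0.3,"dz":4,"wx":0,"wy":0,"wz":0},{"jaw":0.1,"dx":0,"dy":-0.3,"dz":4,"wx":0,"wy":0,"wz":0},{"jaw":-0.9,"dx":0,"dy":-0.3,"dz":4,"wx":0,"wy":0,"wz":0},{"jaw":-0.9,"dx":0,"dy":-0.3,"dz":4,"wx":0,"wy":0,"wz":0},{"jaw":-0.9,"dx":0,"dy":-0.3,"dz":4,"wx":0,"wy":0,"wz":0},{"jaw":-0.9,"dx":0,"dy":-0.3,"dz":4,"wx":0,"wy":0,"wz":0}], squeeze=30)

```text
t: 3.9
tool_pos: [522.3, -28.8, 87.1]
tool_rot: [[1.0, 0.01, 0.0], [0.01, -1.0, -0.0], [0.0, 0.0, -1.0]]
force: [0.0, -0.1, -0.3]
width: 12.9
```

```bash
python3 go.py 522 -29 86 0.5
```

```text
t 3.9 tcp [522.3 -28.8  87.1] yaw 0.56 z [ 3.e-04 -1.e-04 -1.e+00] F [ 0.  -0.1 -0.3] w 12.9 q [ -5.7  20.  122.6  -0.   37.4  83.7]
[522.0, -29.0, 86.0, 0.5] d(cm) [-0.03  0.02  0.11] w [ 0.0001 -0.0003  0.0011]
```

move_arm(motion=[{"jaw":-0.9,"dx":0,"dy":0,"dz":0,"wx":0,"wy":0,"wz":0},{"jaw":-0.9,"dx":0,"dy":0,"dz":-0.3,"wx":0,"wy":0,"wz":0},{"jaw":-0.9,"dx":0,"dy":0,"dz":-1.2,"wx":0,"wy":0,"wz":0},{"jaw":-0.9,"dx":0,"dy":0,"dz":-2.7,"wx":0,"wy":0,"wz":0},{"jaw":-0.9,"dx":0,"dy":0,"dz":-4.7,"wx":0,"wy":0,"wz":0},{"jaw":-0.9,"dx":0,"dy":0,"dz":-7,"wx":0,"wy":0,"wz":0},{"jaw":-0.9,"dx":0,"dy":0,"dz":-9.5,"wx":0,"wy":0,"wz":0},{"jaw":-0.9,"dx":0,"dy":0,"dz":-12,"wx":0,"wy":0,"wz":0},{"jaw":-0.9,"dx":0,"dy":0,"dz":-14,"wx":0,"wy":0,"wz":0},{"jaw":-0.9,"dx":0,"dy":0,"dz":-15,"wx":0,"wy":0,"wz":0}])

```text
t: 5.15
tool_pos: [522.5, -28.8, 238.8]
tool_rot: [[1.0, 0.01, 0.002], [0.01, -1.0, -0.0], [0.002, 0.0, -1.0]]
force: [0.7, -0.2, -1.3]
width: 11.9
```

```bash
python3 go.py 436 -340 237 -79.85; python3 - <<'E'
from h import *
p,d=arm.read_camera("side");cv2.imwrite("pics/s2.png",cv2.resize(p[100:310,230:460],(657,600)));cv2.imwrite("pics/s2full.png",p);np.save("s2.npy",d)
E
```

```text
t 5.15 tcp [522.5 -28.8 238.8] yaw 0.56 z [ 2.2e-03 -2.0e-04 -1.0e+00] F [ 0.7 -0.2 -1.3] w 11.9 q [ -5.7   5.6 119.8   0.   54.5  83.7]
[436.0, -340.0, 237.0, -79.85] d(cm) [-8.96 31.04  0.17] w [-1.3000e-03 -1.9000e-03  1.4034e+00]
```

View pics/s2.png

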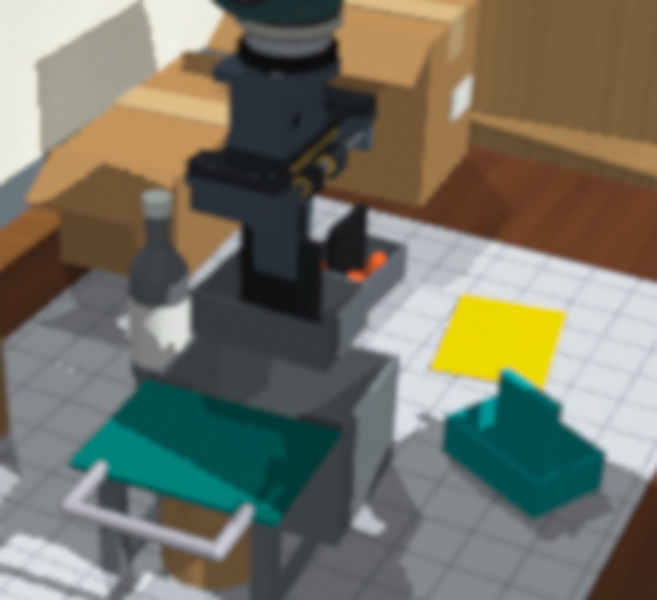

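Crop: the tray hangs level above the rim, at about (290,310), and the case is empty. I carry it to the pad.

move_arm(motion=[{"jaw":-0.9,"dx":-0.3,"dy":0.9,"dz":0,"wx":0,"wy":0,"wz":0.04},{"jaw":-0.9,"dx":-0.9,"dy":3.1,"dz":0,"wx":0,"wy":0,"wz":0.14},{"jaw":-0.9,"dx":-1.8,"dy":6.2,"dz":0,"wx":0,"wy":0,"wz":0.28},{"jaw":-0.9,"dx":-2.9,"dy":9.9,"dz":0,"wx":0,"wy":0,"wz":0.45},{"jaw":-0.9,"dx":-4,"dy":14,"dz":0,"wx":0,"wy":0,"wz":0.63},{"jaw":-0.9,"dx":-5.2,"dy":18,"dz":0,"wx":0,"wy":0,"wz":0.81},{"jaw":-0.9,"dx":-6.4,"dy":22,"dz":0,"wx":0,"wy":0,"wz":0.99},{"jaw":-0.9,"dx":-7.4,"dy":25.8,"dz":0,"wx":0,"wy":0,"wz":1.16},{"jaw":-0.9,"dx":-8.3,"dy":28.9,"dz":0,"wx":0,"wy":0,"wz":1.3},{"jaw":-0.9,"dx":-9,"dy":31,"dz":0,"wx":0,"wy":0,"wz":1.4}])

```text
t: 6.45
tool_pos: [433.9, -341.0, 235.8]
tool_rot: [[0.173, -0.985, -0.001], [-0.985, -0.173, 0.001], [-0.001, 0.001, -1.0]]
force: [-0.1, -0.1, -1.5]
width: 11.6
```

```bash
python3 go.py 436 -340 100 -79.85  436 -340 86 -79.85; python3 - <<'E'
from h import *
p,d=arm.read_camera("side");cv2.imwrite("pics/s3.png",p);np.save("s3.npy",d);C=cloud("side",d)
for uv in [(404,219)]: print(C[uv[1],uv[0]])
E
```

```text
t 6.45 tcp [ 433.9 -341.   235.8] yaw -80.04 z [-0.0013  0.001  -1.    ] F [-0.1 -0.1 -1.5] w 11.6 q [-40.6   8.7 116.7  -0.   54.8 129.5]
[436.0, -340.0, 100.0, -79.85] d(cm) [-0.04 -0.24 13.58] w [ 0.0011  0.0012 -0.0032]
[436.0, -340.0, 86.0, -79.85] d(cm) [-0.04 -0.24 14.98] w [ 0.0011  0.0012 -0.0032]
[ 434.98631428 -336.96688928    2.15816887]
```

View pics/s3.png

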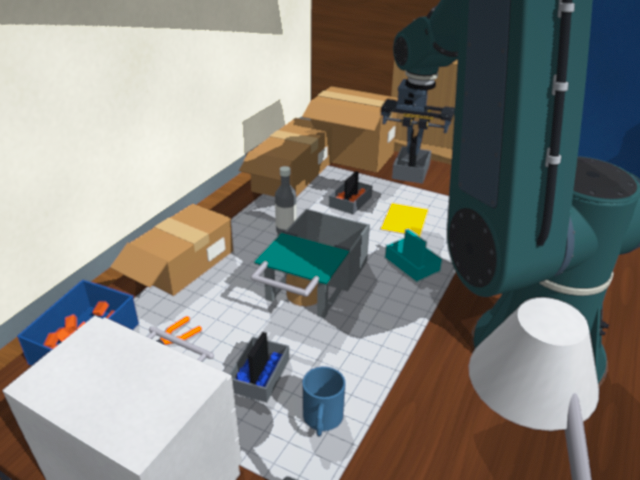

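```bash
python3 - <<'E'
from h import *; from meas import rect
im=cv2.imread("pics/side0.png");hsv=cv2.cvtColor(im,cv2.COLOR_BGR2HSV)
c=biggest(cv2.inRange(hsv,(22,150,100),(35,255,255))); print(cv2.boundingRect(c),rect(plane("side",c.reshape(-1,2),4)))
E
```

```text
(381, 204, 46, 32) (array([ 433.8, -336.9]), array([106.5, 144.7]), 10.42)
```

move_arm(motion=[{"jaw":-0.9,"dx":0,"dy":-0.2,"dz":0.7,"wx":0,"wy":0,"wz":0},{"jaw":-0.9,"dx":0,"dy":-0.2,"dz":2.4,"wx":0,"wy":0,"wz":0},{"jaw":-0.9,"dx":0,"dy":-0.2,"dz":4.6,"wx":0,"wy":0,"wz":0},{"jaw":-0.9,"dx":0,"dy":-0.2,"dz":6.8,"wx":0,"wy":0,"wz":0},{"jaw":-0.9,"dx":0,"dy":-0.2,"dz":9,"wx":0,"wy":0,"wz":0},{"jaw":-0.9,"dx":0,"dy":-0.2,"dz":11,"wx":0,"wy":0,"wz":0},{"jaw":-0.9,"dx":0,"dy":-0.2,"dz":12.6,"wx":0,"wy":0,"wz":0},{"jaw":-0.9,"dx":0,"dy":-0.2,"dz":13.6,"wx":0,"wy":0,"wz":0},{"jaw":-0.9,"dx":0,"dy":-0.2,"dz":14.1,"wx":0,"wy":0,"wz":0},{"jaw":-0.9,"dx":0,"dy":-0.2,"dz":14.1,"wx":0,"wy":0,"wz":0}])

```text
t: 7.75
tool_pos: [437.2, -339.3, 96.0]
tool_rot: [[0.18, -0.984, 0.0], [-0.984, -0.18, -0.0], [0.0, -0.0, -1.0]]
force: [-0.7, 0.2, -2.5]
width: 11.9
```

```bash
python3 go.py 436 -340 86 -79.85
```

```text
t 7.75 tcp [ 437.2 -339.3   96. ] yaw -79.65 z [ 1.e-04 -0.e+00 -1.e+00] F [-0.7  0.2 -2.5] w 11.9 q [-40.2  21.3 119.1   0.   39.6 129.4]
[436.0, -340.0, 86.0, -79.85] d(cm) [0.04 0.13 1.  ] w [-0.     -0.      0.0034]
```

move_arm(motion=[{"jaw":-0.9,"dx":0,"dy":0.2,"dz":0.3,"wx":0,"wy":0,"wz":0},{"jaw":-0.9,"dx":0,"dy":0.2,"dz":0.6,"wx":0,"wy":0,"wz":0},{"jaw":-0.9,"dx":0,"dy":0.2,"dz":0.75,"wx":0,"wy":0,"wz":0},{"jaw":-0.9,"dx":0,"dy":0.2,"dz":0.85,"wx":0,"wy":0,"wz":0},{"jaw":-0.9,"dx":0,"dy":0.2,"dz":0.9,"wx":0,"wy":0,"wz":0},{"jaw":-0.9,"dx":0,"dy":0.2,"dz":0.95,"wx":0,"wy":0,"wz":0},{"jaw":-0.9,"dx":0,"dy":0.2,"dz":0.95,"wx":0,"wy":0,"wz":0},{"jaw":-0.9,"dx":0,"dy":0.2,"dz":0.95,"wx":0,"wy":0,"wz":0},{"jaw":-0.9,"dx":0,"dy":0.2,"dz":0.95,"wx":0,"wy":0,"wz":0},{"jaw":-0.9,"dx":0,"dy":0.2,"dz":0.95,"wx":0,"wy":0,"wz":0}])

```text
t: 9.0
tool_pos: [435.2, -339.6, 86.4]
tool_rot: [[0.18, -0.984, -0.0], [-0.984, -0.18, 0.0], [-0.0, 0.0, -1.0]]
force: [-0.2, -0.7, -1.6]
width: 11.8
```

```bash
python3 go.py 435.3 -339.2 86 -79.85
```

```text
t 9.0 tcp [ 435.2 -339.6   86.4] yaw -79.65 z [-0.  0. -1.] F [-0.2 -0.7 -1.6] w 11.8 q [-40.4  22.1 119.3   0.   38.6 129.3]
[435.3, -339.2, 86.0, -79.85] d(cm) [-0.04 -0.02  0.04] w [0.     0.     0.0034]
```

move_arm(motion=[{"jaw":-0.9,"dx":0,"dy":0,"dz":0.05,"wx":0,"wy":0,"wz":0},{"jaw":-0.9,"dx":0,"dy":0,"dz":0.1,"wx":0,"wy":0,"wz":0},{"jaw":-0.9,"dx":0,"dy":0,"dz":0.15,"wx":0,"wy":0,"wz":0},{"jaw":-0.9,"dx":0,"dy":0,"dz":0.2,"wx":0,"wy":0,"wz":0},{"jaw":-0.9,"dx":0,"dy":0,"dz":0.2,"wx":0,"wy":0,"wz":0},{"jaw":-0.9,"dx":0,"dy":0,"dz":0.2,"wx":0,"wy":0,"wz":0},{"jaw":-0.9,"dx":0,"dy":0,"dz":0.2,"wx":0,"wy":0,"wz":0},{"jaw":-0.9,"dx":0,"dy":0,"dz":0.2,"wx":0,"wy":0,"wz":0},{"jaw":-0.9,"dx":0,"dy":0,"dz":0.2,"wx":0,"wy":0,"wz":0},{"jaw":-0.9,"dx":0,"dy":0,"dz":0.2,"wx":0,"wy":0,"wz":0}])

```text
t: 10.25
tool_pos: [435.3, -339.7, 86.0]
tool_rot: [[0.18, -0.984, -0.0], [-0.984, -0.18, 0.0], [-0.0, 0.0, -1.0]]
force: [-9.9, 8.0, 31.9]
width: 11.7
```

```bash
python3 go.py 609 -350 160 -92
```

```text
t 10.25 tcp [ 435.3 -339.7   86. ] yaw -79.65 z [-4.e-04  3.e-04 -1.e+00] F [-9.9  8.  31.9] w 11.7 q [-40.4  22.2 119.3  -0.   38.5 129.3]
[609.0, -350.0, 160.0, -92.0] d(cm) [  4.13 -16.9   -7.41] w [0.0004 0.0003 0.2155]
```

Contact is confirmed at about 32 N. I ease off, open and rise.

move_arm(motion=[{"jaw":-0.9,"dx":0,"dy":0,"dz":-0.15,"wx":0,"wy":0,"wz":0},{"jaw":-0.9,"dx":0,"dy":0,"dz":-0.17,"wx":0,"wy":0,"wz":0},{"jaw":0,"dx":0,"dy":0,"dz":-0.17,"wx":0,"wy":0,"wz":0},{"jaw":0,"dx":0,"dy":0,"dz":-0.17,"wx":0,"wy":0,"wz":0},{"jaw":0,"dx":0,"dy":0,"dz":-0.17,"wx":0,"wy":0,"wz":0},{"jaw":0,"dx":0,"dy":0,"dz":-0.5,"wx":0,"wy":0,"wz":0},{"jaw":0,"dx":0,"dy":0,"dz":-2,"wx":0,"wy":0,"wz":0},{"jaw":0,"dx":0,"dy":0,"dz":-4.5,"wx":0,"wy":0,"wz":0},{"jaw":0,"dx":0,"dy":0,"dz":-7,"wx":0,"wy":0,"wz":0},{"jaw":0,"dx":0,"dy":0,"dz":-9,"wx":0,"wy":0,"wz":0}])

```text
t: 11.5
tool_pos: [435.5, -339.8, 176.6]
tool_rot: [[0.18, -0.984, 0.001], [-0.984, -0.18, -0.001], [0.001, -0.001, -1.0]]
force: [-0.1, -0.3, -0.6]
width: 45.5
```

```bash
python3 go.py 609 -350 160 -92; python3 - <<'E'
from h import *
p,d=arm.read_camera("top");cv2.imwrite("pics/t4.png",p);np.save("t4.npy",d)
E
```

```text
t 11.5 tcp [ 435.5 -339.8  176.6] yaw -79.65 z [ 0.0011 -0.001  -1.    ] F [-0.1 -0.3 -0.6] w 45.5 q [-40.4  13.5 118.3   0.   48.1 129.3]
[609.0, -350.0, 160.0, -92.0] d(cm) [  4.12 -16.88   1.68] w [-0.0011 -0.001   0.2155]
```

View pics/t4.png

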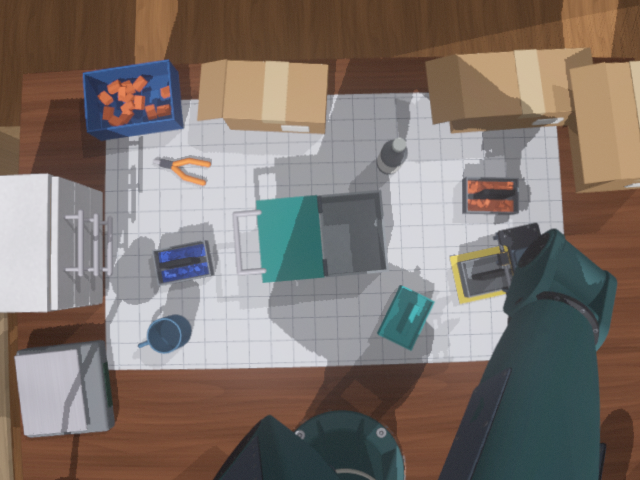

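Top view: the empty tray sits inside the yellow pad, with its visible part at (480,275). The orange tray is unmoved at (491,195). Before descending there I check the gap to the cardboard box.

```bash
python3 - <<'E'
from h import *
d=np.load("top0.npy");C=cloud("top",d)
m=(d>0)&(C[...,2]>60)&(C[...,0]>650)&(C[...,1]<-230)&(C[...,1]>-470)
p=C[m]; print(len(p),np.percentile(p,[0.5,5,50,99],axis=0).round())
for y in range(-460,-230,40):
    q=p[abs(p[:,1]-y)<20]; print(y,len(q),q[:,0].min().round() if len(q) else None, q[q[:,0].argmin()].round() if len(q) else None)
E
python3 go.py 609 -350 150 -92
```

```text
7899 [[ 760. -469.   65.]
 [ 765. -458.   97.]
 [ 826. -348.  127.]
 [ 905. -233.  132.]]
-460 942 766.0 [ 766. -455.   67.]
-420 1294 767.0 [ 767. -402.  100.]
-380 1322 765.0 [ 765. -361.   67.]
-340 1311 761.0 [ 761. -321.   66.]
-300 1340 759.0 [ 759. -287.   85.]
-260 1349 758.0 [ 758. -258.  122.]
t 11.55 tcp [ 436.4 -340.6  178.8] yaw -79.65 z [ 0.0032 -0.0027 -1.    ] F [ 1.9 -1.2  2.3] w 45.6 q [-40.4  13.4 118.2   0.   48.2 129.3]
[609.0, -350.0, 150.0, -92.0] d(cm) [  4.02 -16.81   2.94] w [-0.003  -0.003   0.2155]
```

move_arm(motion=[{"jaw":0,"dx":0.2,"dy":-0.8,"dz":0,"wx":0,"wy":0,"wz":0.01},{"jaw":0,"dx":0.7,"dy":-2.9,"dz":0.2,"wx":0,"wy":0,"wz":0.04},{"jaw":0,"dx":1.5,"dy":-6,"dz":0.6,"wx":0,"wy":0,"wz":0.08},{"jaw":0,"dx":2.3,"dy":-9.5,"dz":1.1,"wx":0,"wy":0,"wz":0.12},{"jaw":0,"dx":3.1,"dy":-12.7,"dz":1.6,"wx":0,"wy":0,"wz":0.16},{"jaw":0,"dx":3.7,"dy":-15.2,"dz":2.1,"wx":0,"wy":0,"wz":0.19},{"jaw":0,"dx":4,"dy":-16.5,"dz":2.5,"wx":0,"wy":0,"wz":0.21},{"jaw":0,"dx":4.1,"dy":-16.8,"dz":2.7,"wx":0,"wy":0,"wz":0.215},{"jaw":0,"dx":4.1,"dy":-16.8,"dz":2.7,"wx":0,"wy":0,"wz":0.215},{"jaw":0,"dx":4.1,"dy":-16.8,"dz":2.7,"wx":0,"wy":0,"wz":0.215}])

```text
t: 12.8
tool_pos: [607.2, -349.8, 147.6]
tool_rot: [[-0.034, -0.999, -0.0], [-0.999, 0.034, 0.0], [-0.0, 0.0, -1.0]]
force: [0.3, -0.6, -0.1]
width: 45.6
```

```bash
python3 go.py 609 -350 82 -92; python3 - <<'E'
from h import *; from meas import rect
p,d=arm.read_camera("side");cv2.imwrite("pics/s5.png",cv2.resize(p[70:250,300:460],(533,600)))
p,d=arm.read_camera("top");cv2.imwrite("pics/t5.png",p)
E
```

```text
t 12.8 tcp [ 607.2 -349.8  147.6] yaw -91.98 z [-1.e-04  0.e+00 -1.e+00] F [ 0.3 -0.6 -0.1] w 45.6 q [-31.9  28.  101.2  -0.   50.9 150.1]
[609.0, -350.0, 82.0, -92.0] d(cm) [ 0.01 -0.18  6.56] w [0.0001 0.     0.0004]
```

View pics/s5.png

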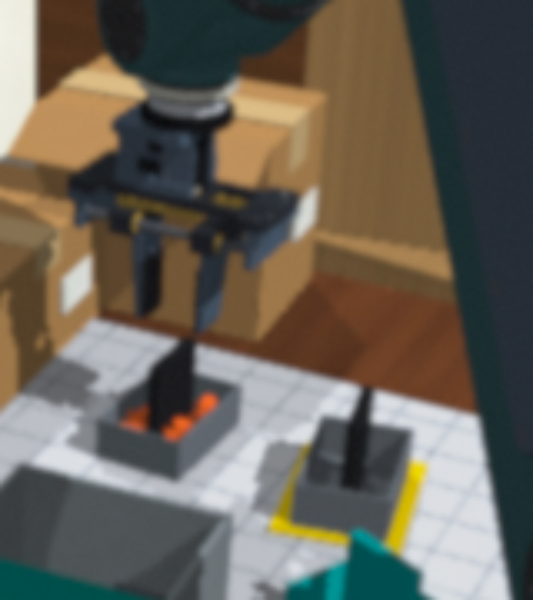

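View pics/t5.png

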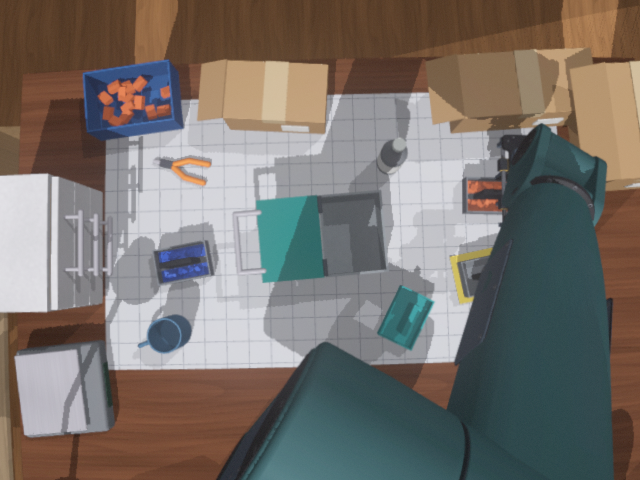

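The gripper straddles the orange tray's grip at s5 crop (175,385), and the empty tray stands level on the pad. I descend and grip firmly.

move_arm(motion=[{"jaw":0,"dx":0,"dy":-0.1,"dz":0.7,"wx":0,"wy":0,"wz":0},{"jaw":0,"dx":0,"dy":-0.2,"dz":2.2,"wx":0,"wy":0,"wz":0},{"jaw":0,"dx":0,"dy":-0.2,"dz":4,"wx":0,"wy":0,"wz":0},{"jaw":0,"dx":0,"dy":-0.2,"dz":5.5,"wx":0,"wy":0,"wz":0},{"jaw":0,"dx":0,"dy":-0.2,"dz":6.4,"wx":0,"wy":0,"wz":0},{"jaw":0,"dx":0,"dy":-0.2,"dz":6.5,"wx":0,"wy":0,"wz":0},{"jaw":-0.9,"dx":0,"dy":-0.2,"dz":6.5,"wx":0,"wy":0,"wz":0},{"jaw":-0.9,"dx":0,"dy":-0.2,"dz":6.5,"wx":0,"wy":0,"wz":0},{"jaw":-0.9,"dx":0,"dy":-0.2,"dz":6.5,"wx":0,"wy":0,"wz":0},{"jaw":-0.9,"dx":0,"dy":-0.2,"dz":6.5,"wx":0,"wy":0,"wz":0}], squeeze=55)

```text
t: 14.15
tool_pos: [610.1, -349.9, 82.8]
tool_rot: [[-0.034, -0.999, 0.001], [-0.999, 0.034, -0.0], [0.0, -0.001, -1.0]]
force: [0.6, 0.4, -0.6]
width: 11.9
```

```bash
python3 go.py 609 -350 82 -92
```

```text
t 14.15 tcp [ 610.1 -349.9   82.8] yaw -91.97 z [ 6.e-04 -3.e-04 -1.e+00] F [ 0.6  0.4 -0.6] w 11.9 q [-31.7  33.1 101.4   0.   45.5 150.2]
[609.0, -350.0, 82.0, -92.0] d(cm) [0.01 0.11 0.08] w [-0.0006 -0.0003  0.0005]
```

move_arm(motion=[{"jaw":-0.9,"dx":0,"dy":0,"dz":0,"wx":0,"wy":0,"wz":0},{"jaw":-0.9,"dx":0,"dy":0,"dz":-0.3,"wx":0,"wy":0,"wz":0},{"jaw":-0.9,"dx":0,"dy":0,"dz":-1.2,"wx":0,"wy":0,"wz":0},{"jaw":-0.9,"dx":0,"dy":0,"dz":-2.8,"wx":0,"wy":0,"wz":0},{"jaw":-0.9,"dx":0,"dy":0,"dz":-5,"wx":0,"wy":0,"wz":0},{"jaw":-0.9,"dx":0,"dy":0,"dz":-7.5,"wx":0,"wy":0,"wz":0},{"jaw":-0.9,"dx":0,"dy":0,"dz":-10,"wx":0,"wy":0,"wz":0},{"jaw":-0.9,"dx":0,"dy":0,"dz":-12.5,"wx":0,"wy":0,"wz":0},{"jaw":-0.9,"dx":0,"dy":0,"dz":-14.5,"wx":0,"wy":0,"wz":0},{"jaw":-0.9,"dx":0,"dy":0,"dz":-15.5,"wx":0,"wy":0,"wz":0}])

```text
t: 15.4
tool_pos: [610.2, -350.1, 239.5]
tool_rot: [[-0.034, -0.999, 0.002], [-0.999, 0.034, -0.001], [0.001, -0.002, -1.0]]
force: [0.1, 0.2, -3.5]
width: 11.6
```

```bash
python3 - <<'E'
from h import *; from meas import rect
p,d=arm.read_camera("side");cv2.imwrite("pics/s6.png",cv2.resize(p[40:240,300:460],(480,600)))
E
python3 go.py 528.4 -36.9 240 3.56
```

```text
t 15.45 tcp [ 610.4 -350.2  240. ] yaw -91.97 z [ 0.002  -0.0012 -1.    ] F [ 0.6  0.4 -1.4] w 11.6 q [-31.7  21.9  98.9   0.   59.  150.2]
[528.4, -36.9, 240.0, 3.56] d(cm) [-31.03   9.27  -0.06] w [-6.0000e-04 -2.6000e-03 -1.6674e+00]
```

View pics/s6.png

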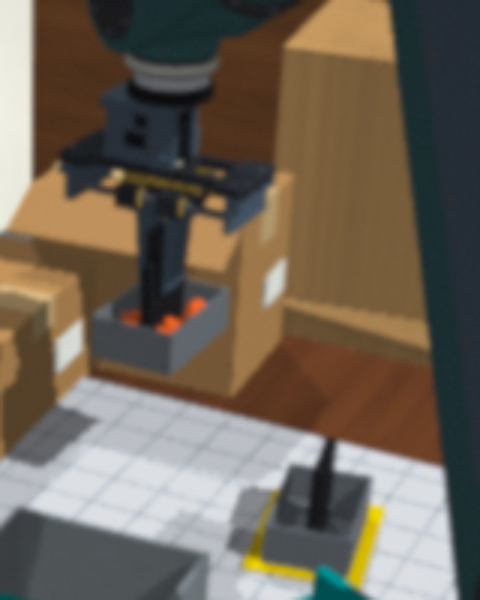

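The tray hangs level in the grip at crop (160,325). I carry it to above the case.

move_arm(motion=[{"jaw":-0.9,"dx":-0.9,"dy":0.3,"dz":0,"wx":0,"wy":0,"wz":-0.05},{"jaw":-0.9,"dx":-2.8,"dy":0.8,"dz":0,"wx":0,"wy":0,"wz":-0.15},{"jaw":-0.9,"dx":-5.3,"dy":1.6,"dz":0,"wx":0,"wy":0,"wz":-0.28},{"jaw":-0.9,"dx":-8.1,"dy":2.4,"dz":0,"wx":0,"wy":0,"wz":-0.43},{"jaw":-0.9,"dx":-11.2,"dy":3.3,"dz":0,"wx":0,"wy":0,"wz":-0.6},{"jaw":-0.9,"dx":-14.3,"dy":4.3,"dz":0,"wx":0,"wy":0,"wz":-0.77},{"jaw":-0.9,"dx":-17.4,"dy":5.2,"dz":0,"wx":0,"wy":0,"wz":-0.93},{"jaw":-0.9,"dx":-20.5,"dy":6.1,"dz":0,"wx":0,"wy":0,"wz":-1.1},{"jaw":-0.9,"dx":-23.6,"dy":7,"dz":0,"wx":0,"wy":0,"wz":-1.27},{"jaw":-0.9,"dx":-26.4,"dy":7.9,"dz":0,"wx":0,"wy":0,"wz":-1.42}])

```text
t: 16.7
tool_pos: [539.2, -82.2, 236.9]
tool_rot: [[0.984, -0.179, -0.001], [-0.179, -0.984, 0.0], [-0.001, -0.0, -1.0]]
force: [-1.2, 0.1, -3.8]
width: 11.8
```

```bash
python3 go.py 528.4 -36.9 240 3.56
```

```text
t 16.7 tcp [539.2 -82.2 236.9] yaw -10.3 z [-1.e-03  2.e-04 -1.e+00] F [-1.2  0.1 -3.8] w 11.8 q [-11.1   8.  117.3   0.   54.7  89.2]
[528.4, -36.9, 240.0, 3.56] d(cm) [-1.88 -4.26 -0.31] w [-2.00e-04  1.00e-03 -2.42e-01]
```

move_arm(motion=[{"jaw":-0.9,"dx":-0.8,"dy":-1.8,"dz":0,"wx":0,"wy":0,"wz":-0.1},{"jaw":-0.9,"dx":-1.4,"dy":-3.2,"dz":0,"wx":0,"wy":0,"wz":-0.18},{"jaw":-0.9,"dx":-1.8,"dy":-4,"dz":0,"wx":0,"wy":0,"wz":-0.23},{"jaw":-0.9,"dx":-1.9,"dy":-4.3,"dz":0,"wx":0,"wy":0,"wz":-0.242},{"jaw":-0.9,"dx":-1.9,"dy":-4.3,"dz":0,"wx":0,"wy":0,"wz":-0.242},{"jaw":-0.9,"dx":-1.9,"dy":-4.3,"dz":0.5,"wx":0,"wy":0,"wz":-0.242},{"jaw":-0.9,"dx":-1.9,"dy":-4.3,"dz":1,"wx":0,"wy":0,"wz":-0.242},{"jaw":-0.9,"dx":-1.9,"dy":-4.3,"dz":1.3,"wx":0,"wy":0,"wz":-0.242},{"jaw":-0.9,"dx":-1.9,"dy":-4.3,"dz":1.3,"wx":0,"wy":0,"wz":-0.242},{"jaw":-0.9,"dx":-1.9,"dy":-4.3,"dz":1.3,"wx":0,"wy":0,"wz":-0.242}])

```text
t: 17.95
tool_pos: [529.3, -37.6, 224.5]
tool_rot: [[0.998, 0.057, 0.0], [0.057, -0.998, -0.0], [0.0, 0.0, -1.0]]
force: [0.3, -0.1, -2.7]
width: 11.8
```

```bash
python3 go.py 528.4 -36.9 88 3.56;  python3 - <<'E'
from h import *; from meas import rect
p,d=arm.read_camera("side");cv2.imwrite("pics/s7.png",cv2.resize(p[100:310,230:460],(657,600)))
p,d=arm.read_camera("top");cv2.imwrite("pics/t7.png",p);C=cloud("top",d);np.save("t7.npy",d)
hsv=cv2.cvtColor(p,cv2.COLOR_BGR2HSV)
v,u=np.mgrid[0:480,0:640]
for lo,hi,nm,pl in((150,190,"tray rim held",185),(105,118,"case rim",112),):
    m=(d>0)&(C[...,2]>lo)&(C[...,2]<hi)&(u>300)&(u<420)&(v>170)&(v<290)
    print(nm,m.sum(),rect(C[m]))
# empty tray on pad
m=(d>0)&(C[...,2]>25)&(C[...,2]<60)&(u>440)&(u<530)&(v>235)&(v<310); c=biggest(m);print("empty tray",rect(plane("top",c.reshape(-1,2),44)))
m=(d>0)&(C[...,2]>75)&(C[...,2]<105)&(u>440)&(u<530)&(v>235)&(v<310); c=biggest(m);print("empty grip",rect(plane("top",c.reshape(-1,2),92)))
y=cv2.inRange(hsv,(22,90,100),(35,255,255)); pts=np.argwhere(y>0)[:,::-1]; print("pad",rect(plane("top",pts,4)))
E
```

```text
t 17.95 tcp [529.3 -37.6 224.5] yaw 3.25 z [ 1.e-04 -0.e+00 -1.e+00] F [ 0.3 -0.1 -2.7] w 11.8 q [ -6.6   7.5 119.4  -0.   53.1  80.2]
[528.4, -36.9, 88.0, 3.56] d(cm) [-0.09 -0.07 13.65] w [ 0.     -0.0001 -0.0054]
tray rim held 1 (array([589.6,  -4.9]), array([0., 0.]), 0.0)
case rim 475 (array([524.8,  32.1]), array([ 78.4, 174.7]), 88.64)
empty tray (array([ 434.4, -336.2]), array([ 81.5, 123.5]), 11.29)
empty grip (array([ 434., -336.]), array([13. , 71.6]), 10.07)
pad (array([ 435.7, -340.1]), array([108.1, 147.8]), 10.04)
```

View pics/s7.png

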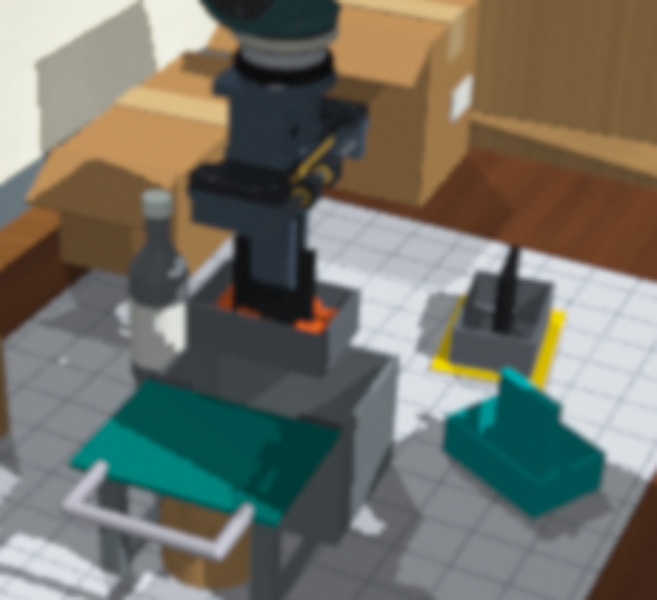

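View pics/t7.png

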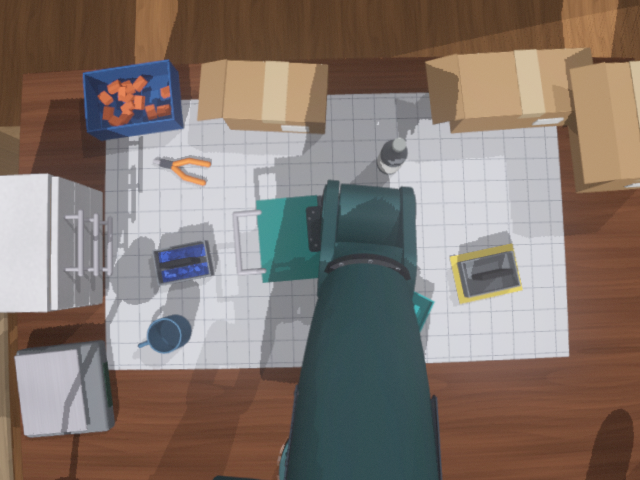

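```bash
python3 - <<'E'
from h import *
p=cv2.imread("pics/t7.png"); cv2.imwrite("pics/t7c.png",cv2.resize(p[235:310,440:530],None,fx=7,fy=7,interpolation=cv2.INTER_CUBIC))
c,s=np.cos(np.radians(10.1)),np.sin(np.radians(10.1))
def corners(cx,cy,a,b,z): return [(cx+i*a/2*c-j*b/2*s,cy+i*a/2*s+j*b/2*c,z) for i,j in((1,1),(1,-1),(-1,-1),(-1,1))]
print("pad",proj("top",corners(435.7,-340.1,110,150,4)).round(1).tolist())
for cc in((434.3,-336.1),(435.7,-340.1)):print(cc,proj("top",corners(*cc,80,120,44)).round(1).tolist())
E
```

```text
pad [[448.9, 256.0], [512.1, 242.6], [522.4, 289.9], [459.1, 303.8]]
(434.3, -336.1) [[459.3, 261.6], [511.5, 250.4], [519.3, 286.0], [467.0, 297.5]]
(435.7, -340.1) [[461.0, 260.9], [513.3, 249.7], [521.0, 285.3], [468.8, 296.8]]
```

View pics/t7c.png

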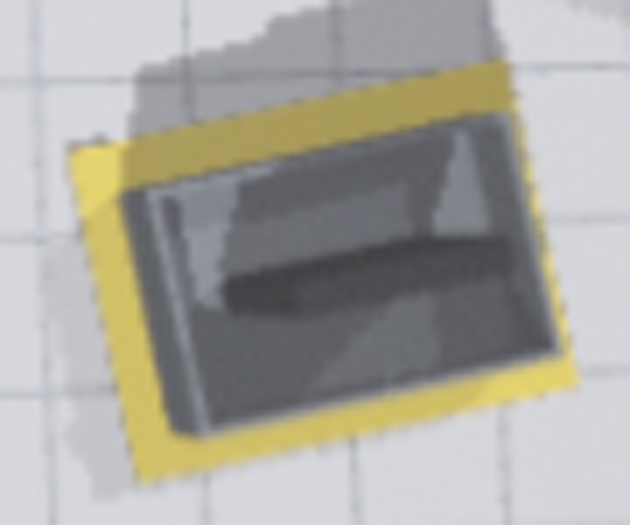

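Held against the projected corners, the empty tray is centred on the pad to within about 2 mm. The mask-based 4 mm offset came from the tray's visible side wall. Next I lower the orange tray into the well.

move_arm(motion=[{"jaw":-0.9,"dx":-0.1,"dy":-0.1,"dz":0.6,"wx":0,"wy":0,"wz":-0.005},{"jaw":-0.9,"dx":-0.1,"dy":-0.1,"dz":2.1,"wx":0,"wy":0,"wz":-0.005},{"jaw":-0.9,"dx":-0.1,"dy":-0.1,"dz":4.2,"wx":0,"wy":0,"wz":-0.005},{"jaw":-0.9,"dx":-0.1,"dy":-0.1,"dz":6.3,"wx":0,"wy":0,"wz":-0.005},{"jaw":-0.9,"dx":-0.1,"dy":-0.1,"dz":8.4,"wx":0,"wy":0,"wz":-0.005},{"jaw":-0.9,"dx":-0.1,"dy":-0.1,"dz":10.3,"wx":0,"wy":0,"wz":-0.005},{"jaw":-0.9,"dx":-0.1,"dy":-0.1,"dz":11.7,"wx":0,"wy":0,"wz":-0.005},{"jaw":-0.9,"dx":-0.1,"dy":-0.1,"dz":12.6,"wx":0,"wy":0,"wz":-0.005},{"jaw":-0.9,"dx":-0.1,"dy":-0.1,"dz":13,"wx":0,"wy":0,"wz":-0.005},{"jaw":-0.9,"dx":-0.1,"dy":-0.1,"dz":13,"wx":0,"wy":0,"wz":-0.005}])

```text
t: 19.3
tool_pos: [528.3, -36.6, 94.5]
tool_rot: [[0.998, 0.062, 0.0], [0.062, -0.998, -0.0], [0.0, 0.0, -1.0]]
force: [-0.8, 0.3, -2.7]
width: 12.0
```

```bash
python3 go.py 528.4 -36.9 88 3.56
```

```text
t 19.3 tcp [528.3 -36.6  94.5] yaw 3.54 z [ 2.e-04 -0.e+00 -1.e+00] F [-0.8  0.3 -2.7] w 12.0 q [ -6.5  19.7 121.8   0.   38.5  80. ]
[528.4, -36.9, 88.0, 3.56] d(cm) [0.01 0.03 0.65] w [ 0.     -0.0002 -0.0003]
```

move_arm(motion=[{"jaw":-0.9,"dx":0,"dy":0,"dz":0.2,"wx":0,"wy":0,"wz":0},{"jaw":-0.9,"dx":0,"dy":0,"dz":0.4,"wx":0,"wy":0,"wz":0},{"jaw":-0.9,"dx":0,"dy":0,"dz":0.5,"wx":0,"wy":0,"wz":0},{"jaw":-0.9,"dx":0,"dy":0,"dz":0.6,"wx":0,"wy":0,"wz":0},{"jaw":-0.9,"dx":0,"dy":0,"dz":0.65,"wx":0,"wy":0,"wz":0},{"jaw":-0.9,"dx":0,"dy":0,"dz":0.7,"wx":0,"wy":0,"wz":0},{"jaw":-0.9,"dx":0,"dy":0,"dz":0.72,"wx":0,"wy":0,"wz":0},{"jaw":-0.9,"dx":0,"dy":0,"dz":0.72,"wx":0,"wy":0,"wz":0},{"jaw":-0.9,"dx":0,"dy":0,"dz":0.72,"wx":0,"wy":0,"wz":0},{"jaw":-0.9,"dx":0,"dy":0,"dz":0.72,"wx":0,"wy":0,"wz":0}])

```text
t: 20.55
tool_pos: [528.2, -36.6, 87.8]
tool_rot: [[0.998, 0.062, -0.0], [0.062, -0.998, 0.0], [-0.0, -0.0, -1.0]]
force: [-5.4, 0.5, 9.2]
width: 11.8
```

```bash
python3 go.py 528.4 -36.9 88 3.56;python3 - <<'E'
from h import *
p,d=arm.read_camera("side");cv2.imwrite("pics/s8.png",cv2.resize(p[130:310,230:430],(667,600),interpolation=cv2.INTER_CUBIC))
E
```

```text
t 20.55 tcp [528.2 -36.6  87.8] yaw 3.54 z [-1.e-04  0.e+00 -1.e+00] F [-5.4  0.5  9.2] w 11.8 q [ -6.5  20.4 121.8   0.   37.8  80. ]
[528.4, -36.9, 88.0, 3.56] d(cm) [ 0.02  0.03 -0.02] w [-0.      0.0001 -0.0003]
```

View pics/s8.png

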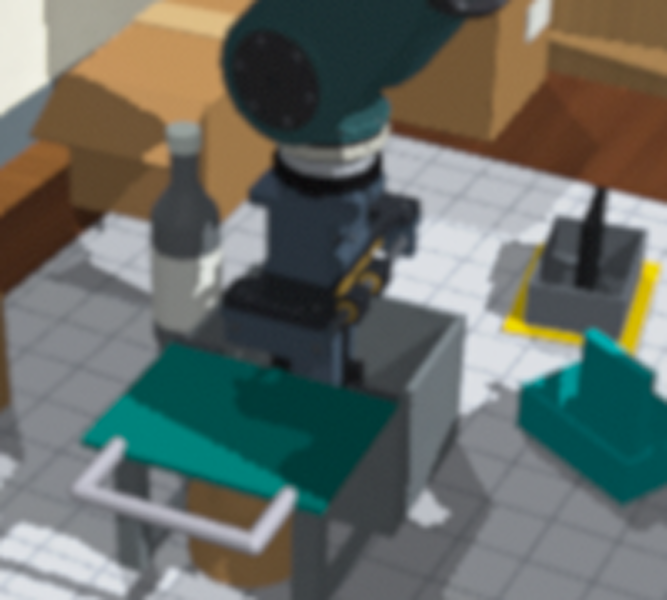

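The tray is resting on the floor: 9 N at exactly the expected height. I release and rise.

move_arm(motion=[{"jaw":-0.9,"dx":0,"dy":0,"dz":-0.03,"wx":0,"wy":0,"wz":0},{"jaw":-0.1,"dx":0,"dy":0,"dz":-0.03,"wx":0,"wy":0,"wz":0},{"jaw":-0.1,"dx":0,"dy":0,"dz":-0.03,"wx":0,"wy":0,"wz":0},{"jaw":-0.1,"dx":0,"dy":0,"dz":-0.03,"wx":0,"wy":0,"wz":0},{"jaw":-0.1,"dx":0,"dy":0,"dz":-0.4,"wx":0,"wy":0,"wz":0},{"jaw":-0.1,"dx":0,"dy":0,"dz":-2,"wx":0,"wy":0,"wz":0},{"jaw":-0.1,"dx":0,"dy":0,"dz":-4.5,"wx":0,"wy":0,"wz":0},{"jaw":-0.1,"dx":0,"dy":0,"dz":-7.5,"wx":0,"wy":0,"wz":0},{"jaw":-0.1,"dx":0,"dy":0,"dz":-10.5,"wx":0,"wy":0,"wz":0},{"jaw":-0.1,"dx":0,"dy":0,"dz":-12.5,"wx":0,"wy":0,"wz":0}])

```text
t: 21.85
tool_pos: [528.6, -36.6, 214.9]
tool_rot: [[0.998, 0.062, 0.002], [0.062, -0.998, -0.0], [0.002, 0.0, -1.0]]
force: [0.6, 0.3, -0.6]
width: 41.3
```

```bash
python3 go.py 513.5 202.6 180 3.56;python3 - <<'E'
from h import *
p,d=arm.read_camera("side");cv2.imwrite("pics/s9.png",cv2.resize(p[130:310,230:430],(667,600),interpolation=cv2.INTER_CUBIC))
# bar measure in side0 & top0
from meas import rect
im=cv2.imread("pics/top0.png"); cv2.imwrite("pics/bar.png",cv2.resize(im[195:285,225:275],None,fx=6,fy=6,interpolation=cv2.INTER_CUBIC))
c,s=np.cos(np.radians(3.56)),np.sin(np.radians(3.56)); X=np.array([-s,c,0]);Y=np.array([-c,-s,0])
O=np.array([528.4,-36.9,0])
for a,b,z in((240,60,117),(240,-60,117),(246,60,117),(246,-60,117),(234,54,117),(234,-54,117)): print(a,b,proj("top",O+X*a+Y*b+[0,0,z]).round(1),proj("side",O+X*a+Y*b+[0,0,z]).round(1))
E
```

```text
t 21.85 tcp [528.6 -36.6 214.9] yaw 3.54 z [ 2.3e-03 -3.0e-04 -1.0e+00] F [ 0.6  0.3 -0.6] w 41.3 q [ -6.5   8.2 119.8  -0.   51.8  80. ]
[513.5, 202.6, 180.0, 3.56] d(cm) [ -0.04 -23.97   3.48] w [ 0.0004 -0.0022 -0.0003]
240 60 [[239.4 272.1]] [[305.2 292.5]]
240 -60 [[234.8 213.9]] [[252.9 276.6]]
246 60 [[236.5 272.4]] [[303.9 294.2]]
246 -60 [[231.9 214.1]] [[251.5 278.2]]
234 54 [[242.1 268.9]] [[303.8 289.9]]
234 -54 [[237.9 216.5]] [[256.9 275.8]]
```

View pics/s9.png

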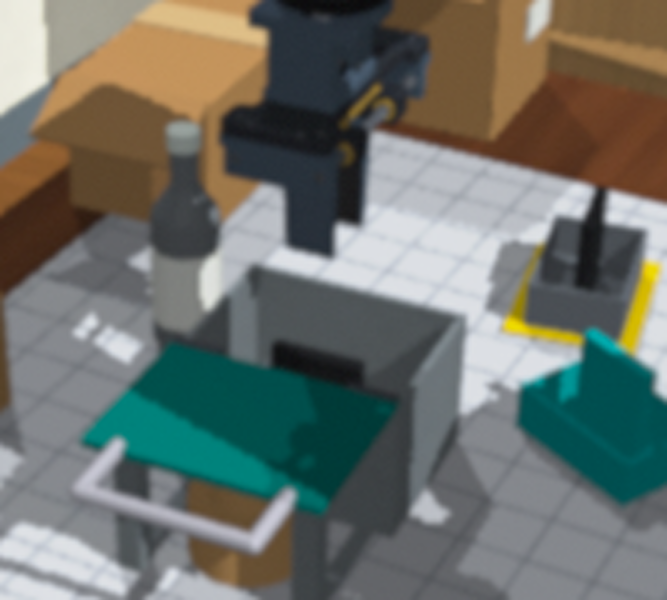

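View pics/bar.png

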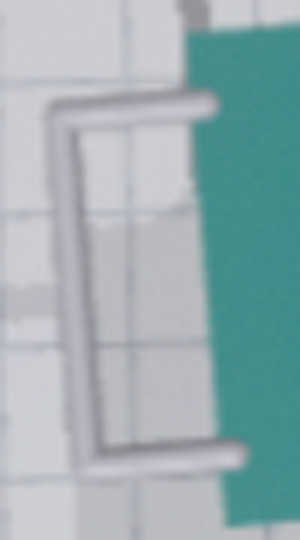

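The tray is seated in the case, with its grip at crop (318,365). The bar in the image at (237,242.5) matches the prediction of (237.1,243). I move over the bar.

move_arm(motion=[{"jaw":-0.1,"dx":0,"dy":-0.8,"dz":0,"wx":0,"wy":0,"wz":0},{"jaw":-0.1,"dx":0,"dy":-3,"dz":0,"wx":0,"wy":0,"wz":0},{"jaw":-0.1,"dx":0,"dy":-6.5,"dz":0,"wx":0,"wy":0,"wz":0},{"jaw":-0.1,"dx":0,"dy":-10.5,"dz":0,"wx":0,"wy":0,"wz":0},{"jaw":-0.1,"dx":0,"dy":-14.5,"dz":0.5,"wx":0,"wy":0,"wz":0},{"jaw":-0.1,"dx":0,"dy":-18.5,"dz":1.2,"wx":0,"wy":0,"wz":0},{"jaw":-0.1,"dx":0,"dy":-21.8,"dz":2,"wx":0,"wy":0,"wz":0},{"jaw":-0.1,"dx":0,"dy":-23.5,"dz":3,"wx":0,"wy":0,"wz":0},{"jaw":-0.1,"dx":0,"dy":-24,"dz":3.5,"wx":0,"wy":0,"wz":0},{"jaw":-0.1,"dx":0,"dy":-24,"dz":3.5,"wx":0,"wy":0,"wz":0}])

```text
t: 23.15
tool_pos: [513.0, 202.5, 176.6]
tool_rot: [[0.998, 0.062, -0.001], [0.062, -0.998, -0.0], [-0.001, 0.0, -1.0]]
force: [-0.0, 0.3, 0.0]
width: 41.0
```

```bash
python3 go.py 513.5 202.6 123 3.56;python3 - <<'E'
from h import *; from meas import rect
p,d=arm.read_camera("side");cv2.imwrite("pics/s10.png",cv2.resize(p[160:340,200:400],(667,600),interpolation=cv2.INTER_CUBIC))
p,d=arm.read_camera("top");cv2.imwrite("pics/t10.png",p);np.save("t10.npy",d);cv2.imwrite("pics/t10c.png",cv2.resize(p[180:320,220:420],(800,560),interpolation=cv2.INTER_CUBIC))
E
```

```text
t 23.15 tcp [513.  202.5 176.6] yaw 3.54 z [-1.1e-03 -5.0e-04 -1.0e+00] F [-0.   0.3  0. ] w 41.0 q [ 19.1  13.5 118.3  -0.   48.3 105.6]
[513.5, 202.6, 123.0, 3.56] d(cm) [ 0.05 -0.01  5.36] w [ 0.0004  0.0011 -0.0004]
```

View pics/s10.png

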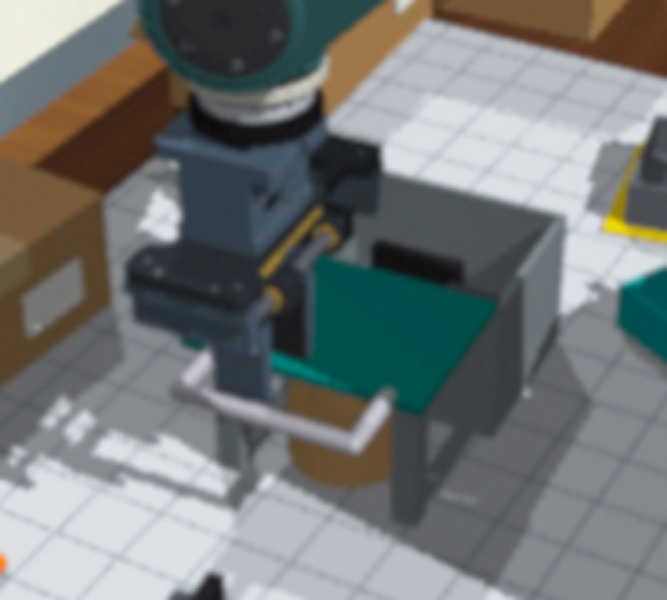

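View pics/t10c.png

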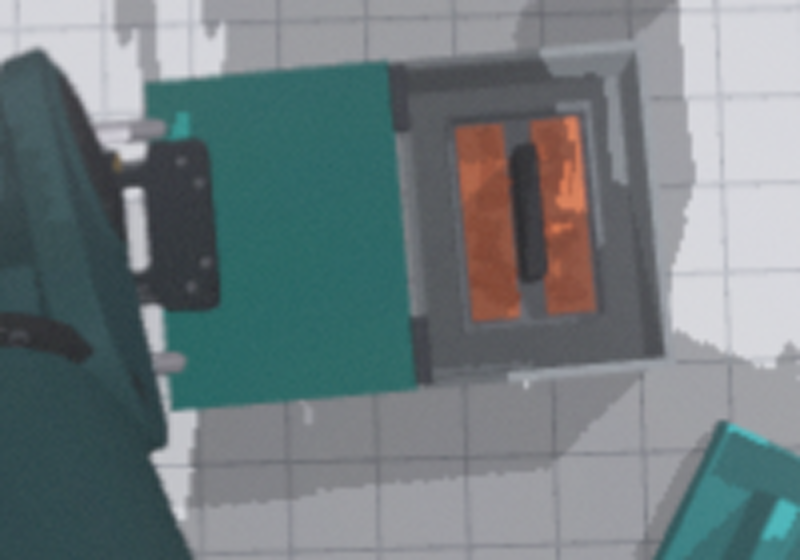

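The orange tray sits square and level inside the case (crop 527,215). I descend on the bar and close.

move_arm(motion=[{"jaw":-0.1,"dx":0,"dy":0,"dz":0.7,"wx":0,"wy":0,"wz":0},{"jaw":-0.1,"dx":0,"dy":0,"dz":2,"wx":0,"wy":0,"wz":0},{"jaw":-0.1,"dx":0,"dy":0,"dz":3.5,"wx":0,"wy":0,"wz":0},{"jaw":-0.1,"dx":0,"dy":0,"dz":4.7,"wx":0,"wy":0,"wz":0},{"jaw":-0.1,"dx":0,"dy":0,"dz":5.3,"wx":0,"wy":0,"wz":0},{"jaw":-0.1,"dx":0,"dy":0,"dz":5.3,"wx":0,"wy":0,"wz":0},{"jaw":-0.9,"dx":0,"dy":0,"dz":5.3,"wx":0,"wy":0,"wz":0},{"jaw":-0.9,"dx":0,"dy":0,"dz":5.3,"wx":0,"wy":0,"wz":0},{"jaw":-0.9,"dx":0,"dy":0,"dz":5.3,"wx":0,"wy":0,"wz":0},{"jaw":-0.9,"dx":0,"dy":0,"dz":5.3,"wx":0,"wy":0,"wz":0}], squeeze=20)

```text
t: 24.5
tool_pos: [513.5, 202.5, 124.5]
tool_rot: [[0.998, 0.062, 0.0], [0.062, -0.998, -0.001], [0.0, 0.001, -1.0]]
force: [1.8, -6.2, 3.0]
width: 11.3
```

```bash
python3 go.py 513.5 202.6 123 3.56;python3 - <<'E'
from h import *; from meas import rect
p,d=arm.read_camera("side");cv2.imwrite("pics/s11.png",cv2.resize(p[160:340,200:400],(667,600),interpolation=cv2.INTER_CUBIC))
E
```

```text
t 24.5 tcp [513.5 202.5 124.5] yaw 3.57 z [ 3.e-04 -8.e-04 -1.e+00] F [ 1.8 -6.2  3. ] w 11.3 q [ 1.910e+01  1.830e+01  1.191e+02 -1.000e-01  4.260e+01  1.056e+02]
[513.5, 202.6, 123.0, 3.56] d(cm) [ 0.   -0.01  0.15] w [ 0.0008 -0.0002  0.0001]
```

View pics/s11.png

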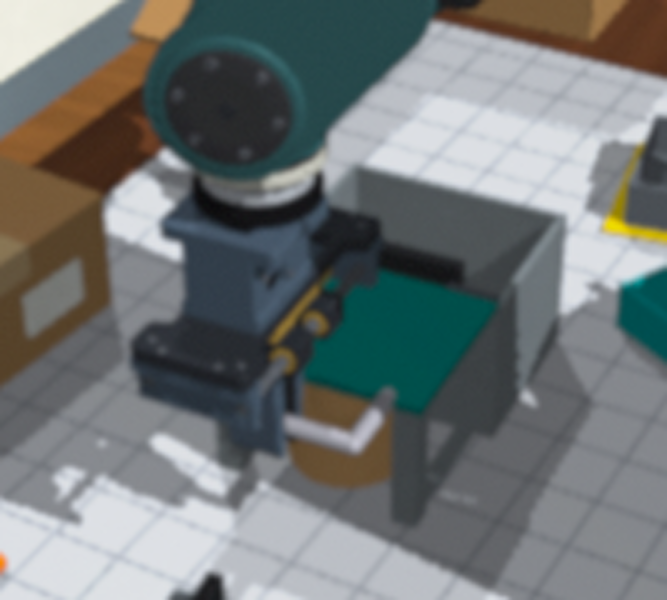

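move_arm(motion=[{"jaw":-0.9,"dx":0,"dy":0,"dz":-0.31,"wx":0,"wy":0,"wz":0},{"jaw":-0.9,"dx":0,"dy":0.03,"dz":-1.07,"wx":0,"wy":0,"wz":0},{"jaw":-0.9,"dx":0,"dy":0.15,"dz":-2.28,"wx":0,"wy":0,"wz":0},{"jaw":-0.9,"dx":0,"dy":0.38,"dz":-3.64,"wx":0,"wy":0,"wz":0},{"jaw":-0.9,"dx":0,"dy":0.76,"dz":-5.12,"wx":0,"wy":0,"wz":0},{"jaw":-0.9,"dx":0,"dy":1.27,"dz":-6.56,"wx":0,"wy":0,"wz":0},{"jaw":-0.9,"dx":0,"dy":1.91,"dz":-7.94,"wx":0,"wy":0,"wz":0},{"jaw":-0.9,"dx":0,"dy":2.5,"dz":-9.01,"wx":0,"wy":0,"wz":0},{"jaw":-0.9,"dx":0,"dy":2.82,"dz":-9.53,"wx":0,"wy":0,"wz":0},{"jaw":-0.9,"dx":0,"dy":2.82,"dz":-9.53,"wx":0,"wy":0,"wz":0}])

```text
t: 25.8
tool_pos: [514.9, 175.0, 220.2]
tool_rot: [[0.998, 0.061, -0.0], [0.061, -0.998, 0.001], [-0.0, -0.001, -1.0]]
force: [-4.2, 4.2, 2.1]
width: 11.4
```

```bash
cat > arc.py <<'E'
from go import *
s=arm.read_state()
c,n=np.cos(np.radians(3.56)),np.sin(np.radians(3.56)); X=np.array([-n,c,0])
O=np.array([513.5,202.5,124.5])-175*X   # hinge point in TCP terms
r=s["tool_pos"]-O; a=r@X; th=np.degrees(np.arctan2(r[2],a)); print("t",round(s["t"],2),"tcp",s["tool_pos"].round(1),"theta",th.round(2),"radius",np.hypot(a,r[2]).round(2),"lat",(r@[-c,-n,0]).round(2),"F",s["force"].round(1),"M",s["moment"].round(2),"w",round(s["width"],1))
th0=float(sys.argv[1])
for t in map(float,sys.argv[2:]):
    q,q0=np.radians(t),np.radians(th0); print(t,"dy",((175*np.cos(q0)-175*np.cos(q))/10).round(2),"dz",((175*np.sin(q0)-175*np.sin(q))/10).round(2))
E
python3 arc.py 33 34 36.5 40.5 45.5 50.5 55.5 60.5 64.5 66.5
python3 - <<'E'
from h import *; from meas import rect
p,d=arm.read_camera("side");cv2.imwrite("pics/s12.png",cv2.resize(p[130:340,190:400],(600,600),interpolation=cv2.INTER_CUBIC))
E
```

```text
t 25.8 tcp [514.9 175.  220.2] theta 32.98 radius 175.75 lat 0.35 F [-4.2  4.2  2.1] M [0.96 0.84 0.01] w 11.4
34.0 dy 0.17 dz -0.25
36.5 dy 0.61 dz -0.88
40.5 dy 1.37 dz -1.83
45.5 dy 2.41 dz -2.95
50.5 dy 3.55 dz -3.97
55.5 dy 4.76 dz -4.89
60.5 dy 6.06 dz -5.7
64.5 dy 7.14 dz -6.26
66.5 dy 7.7 dz -6.52
```

View pics/s12.png

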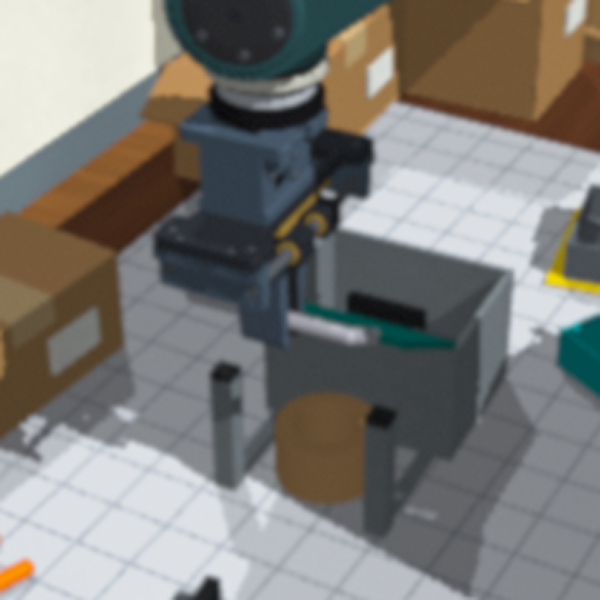

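The flap is lifting with the bar held, and the forces are small. I continue the arc.

move_arm(motion=[{"jaw":-0.9,"dx":0,"dy":0.17,"dz":-0.25,"wx":0,"wy":0,"wz":0},{"jaw":-0.9,"dx":0,"dy":0.61,"dz":-0.88,"wx":0,"wy":0,"wz":0},{"jaw":-0.9,"dx":0,"dy":1.37,"dz":-1.83,"wx":0,"wy":0,"wz":0},{"jaw":-0.9,"dx":0,"dy":2.41,"dz":-2.95,"wx":0,"wy":0,"wz":0},{"jaw":-0.9,"dx":0,"dy":3.55,"dz":-3.97,"wx":0,"wy":0,"wz":0},{"jaw":-0.9,"dx":0,"dy":4.76,"dz":-4.89,"wx":0,"wy":0,"wz":0},{"jaw":-0.9,"dx":0,"dy":6.06,"dz":-5.7,"wx":0,"wy":0,"wz":0},{"jaw":-0.9,"dx":0,"dy":7.14,"dz":-6.26,"wx":0,"wy":0,"wz":0},{"jaw":-0.9,"dx":0,"dy":7.7,"dz":-6.52,"wx":0,"wy":0,"wz":0},{"jaw":-0.9,"dx":0,"dy":7.7,"dz":-6.52,"wx":0,"wy":0,"wz":0}])

```text
t: 27.1
tool_pos: [520.1, 98.0, 285.8]
tool_rot: [[0.998, 0.061, 0.001], [0.061, -0.998, 0.001], [0.001, -0.001, -1.0]]
force: [-4.6, 4.3, 7.2]
width: 11.2
```

```bash
python3 arc.py 66.5 67.5 70 74 79 84 89 94 98.5 101.5 102.5
```

```text
t 27.1 tcp [520.1  98.  285.8] theta 66.45 radius 175.94 lat -0.11 F [-4.6  4.3  7.2] M [ 0.82  0.82 -0.  ] w 11.2
67.5 dy 0.28 dz -0.12
70.0 dy 0.99 dz -0.4
74.0 dy 2.15 dz -0.77
79.0 dy 3.64 dz -1.13
84.0 dy 5.15 dz -1.36
89.0 dy 6.67 dz -1.45
94.0 dy 8.2 dz -1.41
98.5 dy 9.56 dz -1.26
101.5 dy 10.47 dz -1.1
102.5 dy 10.77 dz -1.04
```

move_arm(motion=[{"jaw":-0.9,"dx":0,"dy":0.28,"dz":-0.12,"wx":0,"wy":0,"wz":0},{"jaw":-0.9,"dx":0,"dy":0.99,"dz":-0.4,"wx":0,"wy":0,"wz":0},{"jaw":-0.9,"dx":0,"dy":2.15,"dz":-0.77,"wx":0,"wy":0,"wz":0},{"jaw":-0.9,"dx":0,"dy":3.64,"dz":-1.13,"wx":0,"wy":0,"wz":0},{"jaw":-0.9,"dx":0,"dy":5.15,"dz":-1.36,"wx":0,"wy":0,"wz":0},{"jaw":-0.9,"dx":0,"dy":6.67,"dz":-1.45,"wx":0,"wy":0,"wz":0},{"jaw":-0.9,"dx":0,"dy":8.2,"dz":-1.41,"wx":0,"wy":0,"wz":0},{"jaw":-0.9,"dx":0,"dy":9.56,"dz":-1.26,"wx":0,"wy":0,"wz":0},{"jaw":-0.9,"dx":0,"dy":10.47,"dz":-1.1,"wx":0,"wy":0,"wz":0},{"jaw":-0.9,"dx":0,"dy":10.77,"dz":-1.04,"wx":0,"wy":0,"wz":0}])

```text
t: 28.35
tool_pos: [526.4, -10.1, 294.8]
tool_rot: [[0.998, 0.061, -0.0], [0.061, -0.998, 0.0], [-0.0, -0.0, -1.0]]
force: [-0.0, 0.1, -0.3]
width: 11.4
```

```bash
python3 arc.py 102.5 103.5 106 110 114.5 119 123.5 128 132 134.5 135.5
python3 - <<'E'
from h import *; from meas import rect
p,d=arm.read_camera("side");cv2.imwrite("pics/s13.png",cv2.resize(p[100:340,190:430],(600,600),interpolation=cv2.INTER_CUBIC))
E
```

```text
t 28.35 tcp [526.4 -10.1 294.8] theta 102.57 radius 174.49 lat 0.3 F [-0.   0.1 -0.3] M [0.35 0.11 0.03] w 11.4
103.5 dy 0.3 dz 0.07
106.0 dy 1.04 dz 0.26
110.0 dy 2.2 dz 0.64
114.5 dy 3.47 dz 1.16
119.0 dy 4.7 dz 1.78
123.5 dy 5.87 dz 2.49
128.0 dy 6.99 dz 3.29
132.0 dy 7.92 dz 4.08
134.5 dy 8.48 dz 4.6
135.5 dy 8.69 dz 4.82
```

View pics/s13.png

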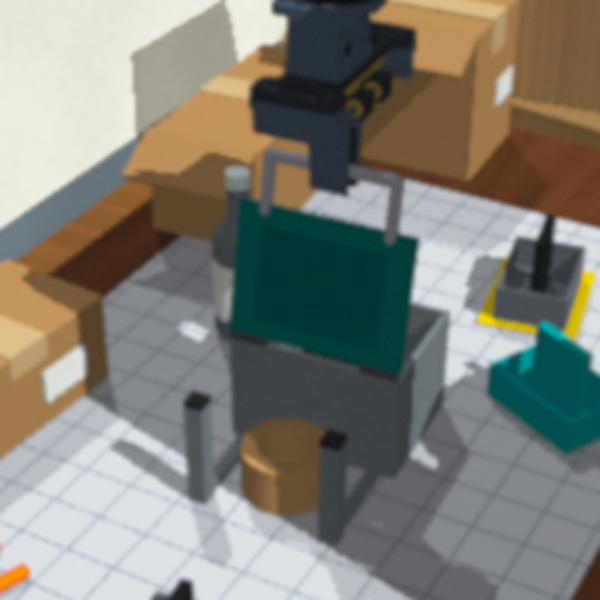

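The flap is past vertical with the bar still between the pads, and the force is about 0. I continue lowering.

move_arm(motion=[{"jaw":-0.9,"dx":0,"dy":0.3,"dz":0.07,"wx":0,"wy":0,"wz":0},{"jaw":-0.9,"dx":0,"dy":1.04,"dz":0.26,"wx":0,"wy":0,"wz":0},{"jaw":-0.9,"dx":0,"dy":2.2,"dz":0.64,"wx":0,"wy":0,"wz":0},{"jaw":-0.9,"dx":0,"dy":3.47,"dz":1.16,"wx":0,"wy":0,"wz":0},{"jaw":-0.9,"dx":0,"dy":4.7,"dz":1.78,"wx":0,"wy":0,"wz":0},{"jaw":-0.9,"dx":0,"dy":5.87,"dz":2.49,"wx":0,"wy":0,"wz":0},{"jaw":-0.9,"dx":0,"dy":6.99,"dz":3.29,"wx":0,"wy":0,"wz":0},{"jaw":-0.9,"dx":0,"dy":7.92,"dz":4.08,"wx":0,"wy":0,"wz":0},{"jaw":-0.9,"dx":0,"dy":8.48,"dz":4.6,"wx":0,"wy":0,"wz":0},{"jaw":-0.9,"dx":0,"dy":8.69,"dz":4.82,"wx":0,"wy":0,"wz":0}])

```text
t: 29.65
tool_pos: [531.8, -96.6, 246.6]
tool_rot: [[0.998, 0.062, -0.0], [0.062, -0.998, -0.0], [-0.0, 0.0, -1.0]]
force: [-1.8, -0.8, 0.7]
width: 11.4
```

```bash
python3 arc.py 135.5 136.5 138.5 142 146 150 154 158 161.5 164 165
```

```text
t 29.65 tcp [531.8 -96.6 246.6] theta 135.6 radius 174.5 lat 0.27 F [-1.8 -0.8  0.7] M [-0.03  0.5  -0.04] w 11.4
136.5 dy 0.21 dz 0.22
138.5 dy 0.62 dz 0.67
142.0 dy 1.31 dz 1.49
146.0 dy 2.03 dz 2.48
150.0 dy 2.67 dz 3.52
154.0 dy 3.25 dz 4.59
158.0 dy 3.74 dz 5.71
161.5 dy 4.11 dz 6.71
164.0 dy 4.34 dz 7.44
165.0 dy 4.42 dz 7.74
```

move_arm(motion=[{"jaw":-0.9,"dx":0,"dy":0.21,"dz":0.22,"wx":0,"wy":0,"wz":0},{"jaw":-0.9,"dx":0,"dy":0.62,"dz":0.67,"wx":0,"wy":0,"wz":0},{"jaw":-0.9,"dx":0,"dy":1.31,"dz":1.49,"wx":0,"wy":0,"wz":0},{"jaw":-0.9,"dx":0,"dy":2.03,"dz":2.48,"wx":0,"wy":0,"wz":0},{"jaw":-0.9,"dx":0,"dy":2.67,"dz":3.52,"wx":0,"wy":0,"wz":0},{"jaw":-0.9,"dx":0,"dy":3.25,"dz":4.59,"wx":0,"wy":0,"wz":0},{"jaw":-0.9,"dx":0,"dy":3.74,"dz":5.71,"wx":0,"wy":0,"wz":0},{"jaw":-0.9,"dx":0,"dy":4.11,"dz":6.71,"wx":0,"wy":0,"wz":0},{"jaw":-0.9,"dx":0,"dy":4.34,"dz":7.44,"wx":0,"wy":0,"wz":0},{"jaw":-0.9,"dx":0,"dy":4.42,"dz":7.74,"wx":0,"wy":0,"wz":0}])

```text
t: 30.9
tool_pos: [534.7, -140.6, 169.1]
tool_rot: [[0.998, 0.062, -0.0], [0.062, -0.998, -0.0], [-0.0, 0.0, -1.0]]
force: [-1.4, -3.0, 0.2]
width: 11.6
```

```bash
python3 arc.py 165 165.5 166.5 168 169.5 171 172.5 174 175.3 176.2 176.5
python3 - <<'E'
from h import *; from meas import rect
p,d=arm.read_camera("side");cv2.imwrite("pics/s14.png",cv2.resize(p[100:340,190:430],(600,600),interpolation=cv2.INTER_CUBIC))
E
```

```text
t 30.9 tcp [ 534.7 -140.6  169.1] theta 165.18 radius 174.54 lat 0.19 F [-1.4 -3.   0.2] M [-0.33  0.41  0.01] w 11.6
165.5 dy 0.04 dz 0.15
166.5 dy 0.11 dz 0.44
168.0 dy 0.21 dz 0.89
169.5 dy 0.3 dz 1.34
171.0 dy 0.38 dz 1.79
172.5 dy 0.45 dz 2.25
174.0 dy 0.5 dz 2.7
175.3 dy 0.54 dz 3.1
176.2 dy 0.56 dz 3.37
176.5 dy 0.56 dz 3.46
```

View pics/s14.png

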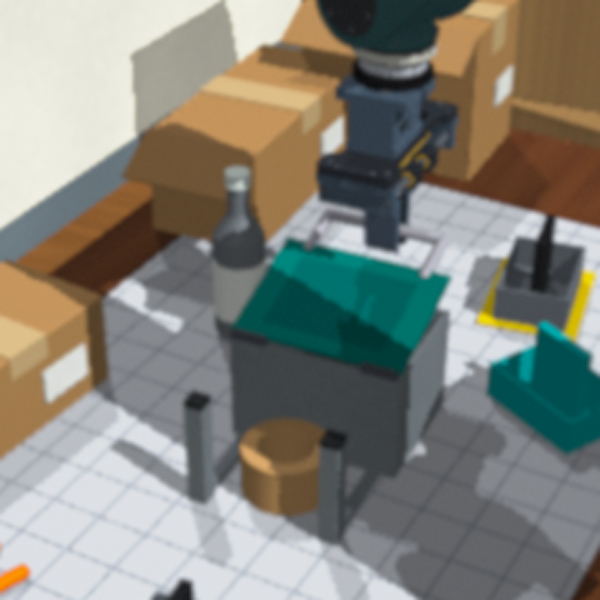

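The flap is nearly shut and the bottle is well clear. I take the last part slowly.

move_arm(motion=[{"jaw":-0.9,"dx":0,"dy":0.04,"dz":0.15,"wx":0,"wy":0,"wz":0},{"jaw":-0.9,"dx":0,"dy":0.11,"dz":0.44,"wx":0,"wy":0,"wz":0},{"jaw":-0.9,"dx":0,"dy":0.21,"dz":0.89,"wx":0,"wy":0,"wz":0},{"jaw":-0.9,"dx":0,"dy":0.3,"dz":1.34,"wx":0,"wy":0,"wz":0},{"jaw":-0.9,"dx":0,"dy":0.38,"dz":1.79,"wx":0,"wy":0,"wz":0},{"jaw":-0.9,"dx":0,"dy":0.45,"dz":2.25,"wx":0,"wy":0,"wz":0},{"jaw":-0.9,"dx":0,"dy":0.5,"dz":2.7,"wx":0,"wy":0,"wz":0},{"jaw":-0.9,"dx":0,"dy":0.54,"dz":3.1,"wx":0,"wy":0,"wz":0},{"jaw":-0.9,"dx":0,"dy":0.56,"dz":3.37,"wx":0,"wy":0,"wz":0},{"jaw":-0.9,"dx":0,"dy":0.56,"dz":3.46,"wx":0,"wy":0,"wz":0}])

```text
t: 32.2
tool_pos: [535.0, -146.3, 134.9]
tool_rot: [[0.998, 0.062, 0.0], [0.062, -0.998, -0.001], [0.0, 0.001, -1.0]]
force: [-2.0, -8.1, -0.2]
width: 11.3
```

```bash
python3 arc.py 176.5 177 177.5 178 178.5 179 179.5 180
```

```text
t 32.2 tcp [ 535.  -146.3  134.9] theta 176.58 radius 174.78 lat 0.15 F [-2.  -8.1 -0.2] M [-1.2   0.46 -0.03] w 11.3
177.0 dy 0.01 dz 0.15
177.5 dy 0.02 dz 0.31
178.0 dy 0.02 dz 0.46
178.5 dy 0.03 dz 0.61
179.0 dy 0.03 dz 0.76
179.5 dy 0.03 dz 0.92
180.0 dy 0.03 dz 1.07
```

move_arm(motion=[{"jaw":-0.9,"dx":0,"dy":0.03,"dz":0.12,"wx":0,"wy":0,"wz":0},{"jaw":-0.9,"dx":0,"dy":0.04,"dz":0.25,"wx":0,"wy":0,"wz":0},{"jaw":-0.9,"dx":0,"dy":0.05,"dz":0.38,"wx":0,"wy":0,"wz":0},{"jaw":-0.9,"dx":0,"dy":0.06,"dz":0.5,"wx":0,"wy":0,"wz":0},{"jaw":-0.9,"dx":0,"dy":0.06,"dz":0.62,"wx":0,"wy":0,"wz":0},{"jaw":-0.9,"dx":0,"dy":0.06,"dz":0.72,"wx":0,"wy":0,"wz":0},{"jaw":-0.9,"dx":0,"dy":0.06,"dz":0.82,"wx":0,"wy":0,"wz":0},{"jaw":-0.9,"dx":0,"dy":0.06,"dz":0.9,"wx":0,"wy":0,"wz":0},{"jaw":-0.9,"dx":0,"dy":0.06,"dz":0.95,"wx":0,"wy":0,"wz":0},{"jaw":-0.9,"dx":0,"dy":0.06,"dz":0.95,"wx":0,"wy":0,"wz":0}])

```text
t: 33.45
tool_pos: [535.0, -146.8, 125.4]
tool_rot: [[0.998, 0.062, 0.0], [0.062, -0.998, -0.0], [0.0, 0.0, -1.0]]
force: [-1.5, -6.0, -1.2]
width: 11.2
```

```bash
python3 arc.py 180; python3 - <<'E'
from h import *; from meas import rect
p,d=arm.read_camera("side");cv2.imwrite("pics/s15.png",cv2.resize(p[150:310,250:410],(600,600),interpolation=cv2.INTER_CUBIC));C=cloud("side",d)
hsv=cv2.cvtColor(p,cv2.COLOR_BGR2HSV);m=(cv2.inRange(hsv,(80,90,40),(95,255,255))>0)&(d>0)&(C[...,2]>100)&(C[...,0]>440)&(C[...,0]<620)&(C[...,1]>-110)
q=C[m];A=np.c_[q[:,:2]-[528.4,-36.9],np.ones(len(q))];k=np.linalg.lstsq(A,q[:,2],rcond=None)[0];print(len(q),"slope deg",np.degrees(k[:2]).round(2),"z",k[2].round(1))
E
```

```text
t 33.45 tcp [ 535.  -146.8  125.4] theta 179.7 radius 174.95 lat 0.18 F [-1.5 -6.  -1.2] M [-0.91  0.39  0.  ] w 11.2
4385 slope deg [ -73.5  -136.08] z 211.2
```

View pics/s15.png

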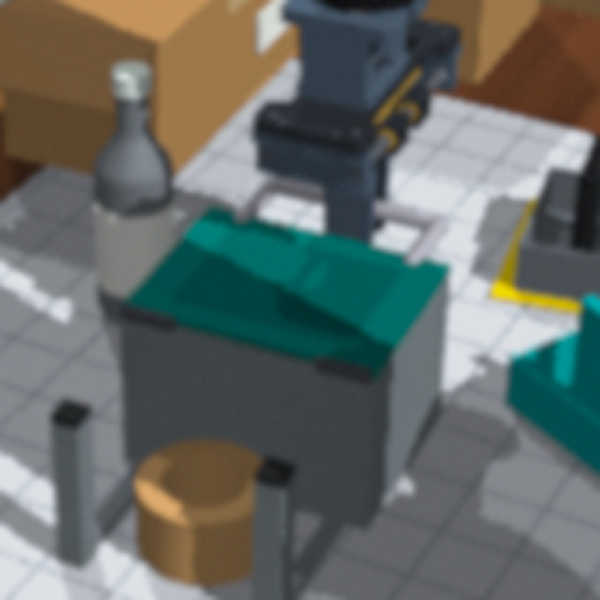

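move_arm(motion=[{"jaw":-0.9,"dx":0,"dy":0.02,"dz":0.03,"wx":0,"wy":0,"wz":0},{"jaw":-0.9,"dx":0,"dy":0.02,"dz":0.06,"wx":0,"wy":0,"wz":0},{"jaw":-0.9,"dx":0,"dy":0.02,"dz":0.09,"wx":0,"wy":0,"wz":0},{"jaw":-0.9,"dx":0,"dy":0.02,"dz":0.12,"wx":0,"wy":0,"wz":0},{"jaw":-0.9,"dx":0,"dy":0.02,"dz":0.15,"wx":0,"wy":0,"wz":0},{"jaw":-0.9,"dx":0,"dy":0.02,"dz":0.15,"wx":0,"wy":0,"wz":0},{"jaw":-0.9,"dx":0,"dy":0.02,"dz":0.15,"wx":0,"wy":0,"wz":0},{"jaw":-0.9,"dx":0,"dy":0.02,"dz":0.15,"wx":0,"wy":0,"wz":0},{"jaw":-0.9,"dx":0,"dy":0.02,"dz":0.15,"wx":0,"wy":0,"wz":0},{"jaw":-0.9,"dx":0,"dy":0.02,"dz":0.15,"wx":0,"wy":0,"wz":0}])

```text
t: 34.75
tool_pos: [535.0, -146.8, 123.9]
tool_rot: [[0.998, 0.062, 0.0], [0.062, -0.998, -0.0], [0.0, 0.0, -1.0]]
force: [-1.0, -4.5, -1.1]
width: 11.6
```

```bash
python3 arc.py 180; python3 - <<'E'
from h import *; from meas import rect
p,d=arm.read_camera("side");C=cloud("side",d)
m=(d>0)&(C[...,2]>95)&(C[...,2]<150)&(C[...,0]>455)&(C[...,0]<600)&(C[...,1]>-85)&(C[...,1]<15)
q=C[m];A=np.c_[q[:,:2]-[528.4,-36.9],np.ones(len(q))];k=np.linalg.lstsq(A,q[:,2],rcond=None)[0];print(len(q),"slope deg",np.degrees(k[:2]).round(2),"z",k[2].round(1))
E
```

```text
t 34.75 tcp [ 535.  -146.8  123.9] theta -179.81 radius 175.0 lat 0.21 F [-1.  -4.5 -1.1] M [-0.73  0.26 -0.05] w 11.6
1466 slope deg [ 0.05 -1.01] z 119.9
```

move_arm(motion=[{"jaw":-0.9,"dx":0,"dy":0.02,"dz":0.03,"wx":0,"wy":0,"wz":0},{"jaw":-0.9,"dx":0,"dy":0.02,"dz":0.06,"wx":0,"wy":0,"wz":0},{"jaw":-0.9,"dx":0,"dy":0.02,"dz":0.09,"wx":0,"wy":0,"wz":0},{"jaw":-0.9,"dx":0,"dy":0.02,"dz":0.12,"wx":0,"wy":0,"wz":0},{"jaw":-0.9,"dx":0,"dy":0.02,"dz":0.15,"wx":0,"wy":0,"wz":0},{"jaw":-0.9,"dx":0,"dy":0.02,"dz":0.17,"wx":0,"wy":0,"wz":0},{"jaw":-0.9,"dx":0,"dy":0.02,"dz":0.17,"wx":0,"wy":0,"wz":0},{"jaw":-0.9,"dx":0,"dy":0.02,"dz":0.17,"wx":0,"wy":0,"wz":0},{"jaw":-0.9,"dx":0,"dy":0.02,"dz":0.17,"wx":0,"wy":0,"wz":0},{"jaw":-0.9,"dx":0,"dy":0.02,"dz":0.17,"wx":0,"wy":0,"wz":0}])

```text
t: 36.05
tool_pos: [535.0, -146.9, 122.2]
tool_rot: [[0.998, 0.062, -0.0], [0.062, -0.998, 0.0], [-0.0, -0.0, -1.0]]
force: [0.5, 1.4, -1.3]
width: 11.4
```

```bash
cat > slope.py <<'E'
from h import *
p,d=arm.read_camera("side");C=cloud("side",d)
m=(d>0)&(C[...,2]>95)&(C[...,2]<150)&(C[...,0]>455)&(C[...,0]<600)&(C[...,1]>-85)&(C[...,1]<15)
q=C[m];A=np.c_[q[:,:2]-[528.4,-36.9],np.ones(len(q))];k=np.linalg.lstsq(A,q[:,2],rcond=None)[0];print(len(q),"slope deg",np.degrees(k[:2]).round(2),"z",k[2].round(1))
E
python3 arc.py 180; python3 slope.py
python3 - <<'E'
from h import *
d=np.load("side0.npy");C=cloud("side",d)  # reference: flap folded back, level
m=(d>0)&(C[...,2]>95)&(C[...,2]<150)&(C[...,0]>455)&(C[...,0]<590)&(C[...,1]>45)&(C[...,1]<145)
q=C[m];A=np.c_[q[:,:2]-[520,94],np.ones(len(q))];k=np.linalg.lstsq(A,q[:,2],rcond=None)[0];print("ref open",len(q),np.degrees(k[:2]).round(2),k[2].round(1))
E
```

```text
t 36.05 tcp [ 535.  -146.9  122.2] theta -179.25 radius 175.07 lat 0.25 F [ 0.5  1.4 -1.3] M [ 0.31 -0.01 -0.03] w 11.4
1442 slope deg [-0.01 -0.36] z 119.3
ref open 1661 [-0.1  0. ] 118.4
```

move_arm(motion=[{"jaw":-0.9,"dx":0,"dy":0,"dz":0.03,"wx":0,"wy":0,"wz":0},{"jaw":-0.9,"dx":0,"dy":0,"dz":0.06,"wx":0,"wy":0,"wz":0},{"jaw":-0.9,"dx":0,"dy":0,"dz":0.08,"wx":0,"wy":0,"wz":0},{"jaw":-0.9,"dx":0,"dy":0,"dz":0.1,"wx":0,"wy":0,"wz":0},{"jaw":-0.9,"dx":0,"dy":0,"dz":0.12,"wx":0,"wy":0,"wz":0},{"jaw":-0.9,"dx":0,"dy":0,"dz":0.14,"wx":0,"wy":0,"wz":0},{"jaw":-0.9,"dx":0,"dy":0,"dz":0.15,"wx":0,"wy":0,"wz":0},{"jaw":-0.9,"dx":0,"dy":0,"dz":0.15,"wx":0,"wy":0,"wz":0},{"jaw":-0.9,"dx":0,"dy":0,"dz":0.15,"wx":0,"wy":0,"wz":0},{"jaw":-0.9,"dx":0,"dy":0,"dz":0.15,"wx":0,"wy":0,"wz":0}])

```text
t: 37.35
tool_pos: [535.0, -146.9, 121.0]
tool_rot: [[0.998, 0.062, -0.0], [0.062, -0.998, 0.0], [-0.0, -0.0, -1.0]]
force: [-2.9, 3.8, 7.1]
width: 11.6
```

```bash
python3 arc.py 180; python3 slope.py
```

```text
t 37.35 tcp [ 535.  -146.9  121. ] theta -178.86 radius 175.12 lat 0.21 F [-2.9  3.8  7.1] M [0.8  0.58 0.01] w 11.6
1419 slope deg [-0.02 -0.17] z 118.9
```

move_arm(motion=[{"jaw":-0.9,"dx":0,"dy":0,"dz":0.02,"wx":0,"wy":0,"wz":0},{"jaw":-0.9,"dx":0,"dy":0,"dz":0.04,"wx":0,"wy":0,"wz":0},{"jaw":-0.9,"dx":0,"dy":0,"dz":0.06,"wx":0,"wy":0,"wz":0},{"jaw":-0.9,"dx":0,"dy":0,"dz":0.07,"wx":0,"wy":0,"wz":0},{"jaw":-0.9,"dx":0,"dy":0,"dz":0.07,"wx":0,"wy":0,"wz":0},{"jaw":-0.9,"dx":0,"dy":0,"dz":0.07,"wx":0,"wy":0,"wz":0},{"jaw":-0.9,"dx":0,"dy":0,"dz":0.07,"wx":0,"wy":0,"wz":0},{"jaw":-0.9,"dx":0,"dy":0,"dz":0.07,"wx":0,"wy":0,"wz":0},{"jaw":-0.9,"dx":0,"dy":0,"dz":0.07,"wx":0,"wy":0,"wz":0},{"jaw":-0.9,"dx":0,"dy":0,"dz":0.07,"wx":0,"wy":0,"wz":0}])

```text
t: 38.65
tool_pos: [535.1, -146.9, 120.9]
tool_rot: [[0.998, 0.062, -0.0], [0.062, -0.998, 0.0], [-0.0, -0.0, -1.0]]
force: [-7.2, 4.9, 17.2]
width: 11.6
```

```bash
python3 arc.py 180; python3 slope.py
```

```text
t 38.65 tcp [ 535.1 -146.9  120.9] theta -178.81 radius 175.15 lat 0.15 F [-7.2  4.9 17.2] M [ 0.99  1.22 -0.04] w 11.6
1439 slope deg [-0.02 -0.13] z 118.9
```

It is firmly shut: the force rises to 17 N with no further motion, and the flap is level to about 0.1°. I ease off, open and rise straight up.

move_arm(motion=[{"jaw":-0.9,"dx":0,"dy":0,"dz":-0.06,"wx":0,"wy":0,"wz":0},{"jaw":-0.9,"dx":0,"dy":0,"dz":-0.06,"wx":0,"wy":0,"wz":0},{"jaw":-0.15,"dx":0,"dy":0,"dz":-0.06,"wx":0,"wy":0,"wz":0},{"jaw":-0.15,"dx":0,"dy":0,"dz":-0.06,"wx":0,"wy":0,"wz":0},{"jaw":-0.15,"dx":0,"dy":0,"dz":-0.06,"wx":0,"wy":0,"wz":0},{"jaw":-0.15,"dx":0,"dy":0,"dz":-0.06,"wx":0,"wy":0,"wz":0},{"jaw":-0.15,"dx":0,"dy":0,"dz":-0.5,"wx":0,"wy":0,"wz":0},{"jaw":-0.15,"dx":0,"dy":0,"dz":-2,"wx":0,"wy":0,"wz":0},{"jaw":-0.15,"dx":0,"dy":0,"dz":-4.5,"wx":0,"wy":0,"wz":0},{"jaw":-0.15,"dx":0,"dy":0,"dz":-7,"wx":0,"wy":0,"wz":0}])

```text
t: 39.95
tool_pos: [535.1, -147.0, 191.8]
tool_rot: [[0.998, 0.062, 0.001], [0.062, -0.998, -0.0], [0.001, 0.0, -1.0]]
force: [0.2, 0.1, -0.2]
width: 38.8
```

```bash
python3 arc.py 180; python3 slope.py; python3 go.py 480 -250 300 3.56
```

```text
t 39.95 tcp [ 535.1 -147.   191.8] theta 158.99 radius 187.63 lat 0.14 F [ 0.2  0.1 -0.2] M [0.02 0.02 0.01] w 38.8
1424 slope deg [-0.12 -0.22] z 118.9
t 40.0 tcp [ 536.6 -147.5  195. ] yaw 3.54 z [ 0.0043 -0.0014 -1.    ] F [ 2.6 -1.2  2.8] w 38.7 q [-17.8  12.2 117.5  -0.   50.   68.7]
[480.0, -250.0, 300.0, 3.56] d(cm) [ -6.24   9.9  -10.51] w [ 0.0016 -0.0042 -0.0003]
```

move_arm(motion=[{"jaw":-0.15,"dx":0,"dy":0,"dz":-1.5,"wx":0,"wy":0,"wz":0},{"jaw":-0.15,"dx":0,"dy":0.3,"dz":-4,"wx":0,"wy":0,"wz":0},{"jaw":-0.15,"dx":-0.5,"dy":1.2,"dz":-7,"wx":0,"wy":0,"wz":0},{"jaw":-0.15,"dx":-1.5,"dy":3.5,"dz":-9.5,"wx":0,"wy":0,"wz":0},{"jaw":-0.15,"dx":-3,"dy":7,"dz":-11,"wx":0,"wy":0,"wz":0},{"jaw":-0.15,"dx":-4.5,"dy":10.5,"dz":-12,"wx":0,"wy":0,"wz":0},{"jaw":-0.15,"dx":-6,"dy":14,"dz":-12,"wx":0,"wy":0,"wz":0},{"jaw":-0.15,"dx":-7,"dy":16.5,"dz":-12,"wx":0,"wy":0,"wz":0},{"jaw":-0.15,"dx":-7.5,"dy":18,"dz":-12,"wx":0,"wy":0,"wz":0},{"jaw":-0.15,"dx":-7.5,"dy":18,"dz":-12,"wx":0,"wy":0,"wz":0}])

```text
t: 41.25
tool_pos: [471.1, -331.6, 310.1]
tool_rot: [[0.998, 0.061, -0.0], [0.061, -0.998, 0.0], [-0.0, -0.0, -1.0]]
force: [-0.1, -0.6, 0.1]
width: 38.6
```

```bash
python3 slope.py; python3 - <<'E'
from h import *
for n in("side","top"):
    p,d=arm.read_camera(n);cv2.imwrite(f"pics/{n}_end.png",p);np.save(f"{n}_end.npy",d)
    a=cv2.absdiff(p,cv2.imread(f"pics/{n}0.png"))
s=arm.read_state();print(s["t"],s["force"].round(1),s["tool_pos"].round(0))
E
```

```text
1434 slope deg [ 0.02 -0.05] z 118.9
41.4 [ 0.1 -0.3  0.4] [ 471. -330.  310.]
```

View pics/side_end.png

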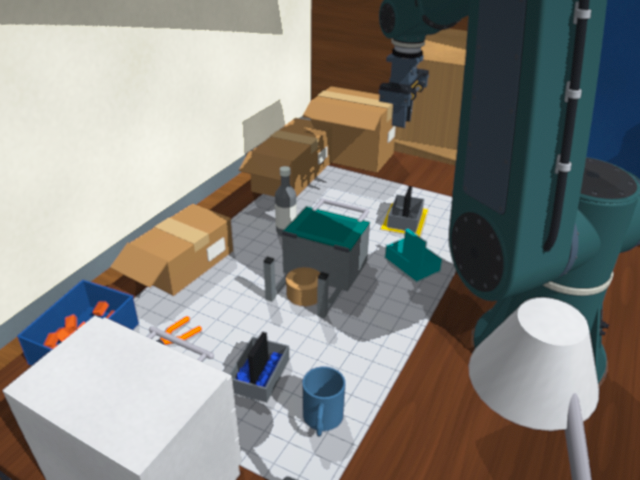

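View pics/top_end.png

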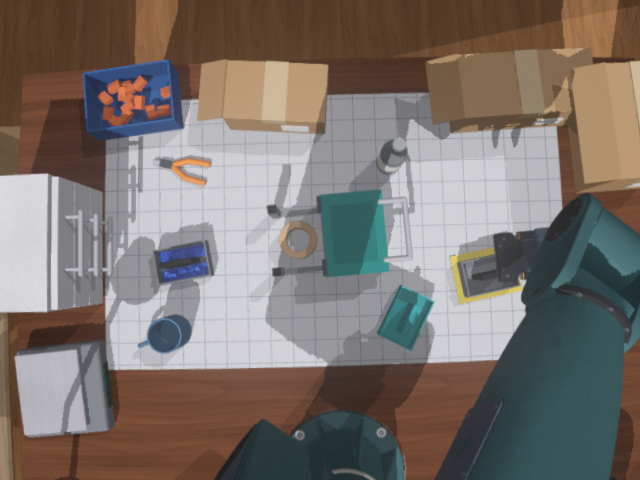

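Final views: the flap is shut and level at top (353,232), with the bar free at (405,228). The empty tray is on the pad at (487,272). The bottle, roll, cutters, mug, blue tray and turquoise tray are at their starting pixels, and the robot is clear. I hand in.

```bash
python3 -c "
from plant import arm
print(arm.hand_in())"
```

```text
the job is handed in; nothing more can be done
None
```

I lifted the empty tray out of the case and stood it on the yellow pad. I then set the tray of orange parts down square and level in the case, swung the flap over by its bar, lowered it onto the rim and let go. The job was handed in at about 41 s.

**Last checks:**
- **Flap:** it was level to about 0.05° after release. Before release, pressing to 17 N at the bar gave no further travel.
- **Orange tray:** it touched the case floor at the expected height at about 9 N. The top view before closing showed it square in the well.
- **Empty tray:** pressing it onto the pad reached about 32 N. Its rim corners lie within about 2 mm of centred on the pad.
- **Other things:** the blue-parts tray, bottle, roll, cutters, mug and turquoise tray show no visible change from the starting images. The robot was clear of everything.

**Checks that disagreed:**
- A depth-mask estimate put the empty tray about 4 mm off the pad centre. I put this down to the tray's visible side wall and relied on the rim corners.
- The two cameras differed by about 3 mm on where the pad is.
- The flap surface read 118.9 mm high when shut and 118.4 mm when folded back at the start, a difference within camera accuracy.

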